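# Rack cover plates, slide them under the curing hood and set the timer

### The arm

A 7-joint arm with a two-finger parallel gripper is mounted at the origin on the work surface. World frame = base frame: x ahead of the robot, y to its left, z up, the work surface at z = 0. Lengths are in m, angles in rad, forces in N, time in s.
With the tool pointing down it reaches from about 0.4 to 0.875 m from the base axis. Payload 19.3 kg.
Tool frame: the origin (TCP) lies between the finger pads; the fingertips stand bot.tcp_to_tips ahead of it and the grasp point (between the pads) is the TCP (bot.tcp_to_tips is the distance from the TCP to the fingertips, in m); z points along the fingers, y is the line along which they close (so a half turn about z gives the same grasp; the last joint's range is limited). The gripper opens to 85 mm and grips with 20 to 120 N. Pads are 22 mm wide; open, the fingers measure 114 mm over their backs; the gripper's body (76 mm by 85 mm) begins 54 mm behind the grasp point. The pads swing forward as they close: fully open they stand 13 mm farther back than shut.
Start: joints at [-1.306, 0.521, -0.036, 1.599, 0.021, 1.021, -0.113], TCP at [0.205, 0.59, 0.25] pointing down, gripper open.
Joint ranges: [-2.91, 2.91], [-0.3, 2.13], [-1.5, 1.42], [0.17, 2.43], [-1.26, 4.41], [0.16, 1.93], [-2.52, 2.52]. Speed limits (rad/s): [1.89, 1.89, 2.39, 2.39, 3.01, 3.01, 3.01].

### API

Orientations are given as [roll, pitch, yaw] about the fixed x, y, z axes, in that order (R = Rz(yaw) Ry(pitch) Rx(roll)).
In Python, from workcell import telemetry, grab_frame, bot gives the robot as it stands. The module is installed in compiled form; this text tells all that it offers.
- The arm moves only by the shell command python3 -m crank 'ROWS' [FORCE]. ROWS is text: rows parted by semicolons, each of 7 numbers parted by spaces: the finger opening in m, from 0 to 0.0854, then the shift along the tool's x, y, z in m, then the turn, a rotation vector about the tool's x, y, z in degrees. A call has exactly 8 rows; each row shifts and turns the commanded pose from where the row before left it, along the tool's axes as they then stand; what a row does not reach is not made up. A row lasts 1/12 s, in which the tool goes at most 41.7 mm and 7.16 degrees, less where a joint would pass 70% of its speed; a pose out of reach is approached as far as the arm can. A call with a gripper value outside its range is refused whole. The fingers move at their own pace and stop on an object; FORCE is the grip in N (left out, the last holds). Time passes only in rows, so rows that do not move let the fingers close, or fill a call up. It gives the time, the measured TCP pose, the force, the opening and the grip force at its end, in the units of the state.
- telemetry.observe(): the state, without advancing time (a new reading comes with each control period).
- grab_frame(name): name is "scene" or "top"; returns a dict with "pixels" (420x560x3 uint8, red, green, blue), "depth" (420x560 float32, m along the optical axis (not along the pixel's ray), 0 where there is no reading), "vertical_fov" (degrees; the focal length in pixels is half the picture's height over the tangent of half this angle, whatever the lens; pixels are square), "cx", "cy" (the principal point, pixels), "distortion" ([k1, k2, p1, p2, k3] as OpenCV has them; the pictures are not rectified), "R" (3x3) and "t" (3): a world point X has camera coordinates R X + t. Camera axes: x right, y down, z forward; pixel columns grow to the right and rows downward; lengths in m; the calibration is good to about 2 mm. A picture is of the moment at which its call begins.
- bot.job_done(): hands the job in; it is judged then, once.
The state is a dict: "clock": time; "qpos": joint angles; "qd": joint speeds; "joint_efforts": joint torques, N m; "position": TCP position; "tool_rot": TCP orientation; "force": force on the tool from outside, world axes, zero at the start; "moment": the same for the moment, N m; "grip_width": finger opening in m; "finger_force": force on a finger pad.
Only numpy, scipy, OpenCV 4.12 (cv2) and the standard library are available. Lean on these libraries where they do the work, as an engineer would, in place of code of your own. Each camera call takes 0.05 s, during which the arm holds its last target. There are 200 camera calls.

### The job

Stand every cover plate that lies on the bench on its short edge in the slots of the carrier, one to a slot, leaning on the orange backrests. Then slide the loaded carrier, which has a handle for this, along the bench (do not lift it) between the guide rails and under the hood until it meets the red end stop, the plates still in their slots; last, turn the bench timer's knob clockwise to the red mark, pressing down meanwhile, or the whole timer spins instead. Leave the jar, wrench, bottle and can where they are.

Things in the scene. Friction and masses are not known exactly. Their poses are not given: they have to be found in the camera images.
- plate0_c (a point): Centre of a beige cast cover plate, 100 x 60 x 14 mm (x long, y wide, z thick), 0.14 kg; three or four plates are present (others None). Lies flat on the bench at the start, z up (centre 7 mm up). The 100 mm way is too long for most grippers: grip across the 60 mm width.
- plate1_c (a point): Centre of a beige cast cover plate, 100 x 60 x 14 mm (x long, y wide, z thick), 0.14 kg; three or four plates are present (others None). Lies flat on the bench at the start, z up (centre 7 mm up). The 100 mm way is too long for most grippers: grip across the 60 mm width.
- plate2_c (a point): Centre of a beige cast cover plate, 100 x 60 x 14 mm (x long, y wide, z thick), 0.14 kg; three or four plates are present (others None). Lies flat on the bench at the start, z up (centre 7 mm up). The 100 mm way is too long for most grippers: grip across the 60 mm width.
- plate3_c (a point): Centre of a beige cast cover plate, 100 x 60 x 14 mm (x long, y wide, z thick), 0.14 kg; three or four plates are present (others None). Lies flat on the bench at the start, z up (centre 7 mm up). The 100 mm way is too long for most grippers: grip across the 60 mm width.
- carrier: Loose grey sled, 0.42 kg, 84 mm wide (x), base 10 mm thick, from y = -145 to +85 mm; origin underneath on the centreline, +y the leading end, -y the handle end. Side walls (inner faces x = +-36 mm, top z = 32 mm) keep plates in. Four slots at y = S = -59, -21, +17, +55 mm (slot0 to 3). A plate stands with its 60 mm width along carrier x, leaning to +y; seated, its centre is about at y = S + 13, z = 58 mm, top 107 mm up.
- slot0 (a point): Foot of the orange backrest of the slot nearest the handle, on the base top (carrier y = -59, z = 10 mm). The backrest (36 mm wide, 60 long, 5 thick) has its front (-y) face starting here and leans 25 degrees from upright towards +y. An orange lip, 10 mm high, 4 thick, 44 wide, has its inner face 18 mm before this point (-y). The plate's lower rear edge stands here; lower it in along the slope.
- slot1 (a point): The same for the second slot (carrier y = -21 mm).
- slot2 (a point): The same for the third slot (carrier y = +17 mm).
- slot3 (a point): The same for the slot at the leading end (carrier y = +55 mm).
- carrier_handle (a point): Grip point of the carrier's upright handle tab: at carrier x = 0, y = -130, z = 60 mm; the yellow tab with an orange band is 12 mm thick (x), 30 mm long (y), its top 76 mm up.
- station: Fixed curing station; origin on the bench, where the carrier's origin lies when fully home (axes then parallel). The lane runs along +y: two aluminium guide rails 18 mm high, inner faces at x = -46 and +46 mm, from y = -160 mm to the red end stop (face at y = +85 mm); their mouth flares out to 64 mm from the centreline at y = -205 mm.
- hood (a point): Centre of the underside (lamp tubes) of the station's blue hood, 126 mm above the bench; station axes. The hood covers 88 mm either way in x, 90 mm either way in y, its top 155 mm above the bench, on four 14 mm square posts at x = +-78, y = -75 and +75 mm from here.
- timer_c (a point): Centre of the white free-standing bench timer's case, 76 x 76 x 46 mm, 0.22 kg, stood on the bench (centre 23 mm up). Frame of the timer: z up, -x is the front (black zero mark); the red mark is 1.3 rad clockwise from it, seen from above. Slides and spins easily unless pressed down.
- knob_grip (a point): Grip point of the timer's black knob, on the turning axis, 73 mm above the bench. The bar is 46 mm long (this point's x axis, which turns with the knob), 13 mm thick, from 53 to 87 mm above the bench; the white line is on its -x end.
- timer_knob (a joint): Knob angle, rad: 0 when the white line points to the timer's black zero mark, growing clockwise seen from above; 1.3 at the red mark. Friction about 0.08 N m; stays where left.
- thread_jar: Bystander: jar, 54 mm across, 65 mm high; origin at its underside.
- wrench: Bystander: steel wrench 170 mm long lying on the bench.
- oil_bottle: Bystander: orange bottle, 60 mm across, 130 mm high; origin at its underside.
- spray_can: Bystander: green can, 52 mm across, 150 mm high; origin at its underside.
There are look-alikes about, which are no part of the job. Leave any blue or yellow look-alike of the part that bears plate0_c alone.

How it is judged:
By the outcome, as a careful person would: the job done as asked, in the order asked, and still so for the second after the job is handed in, with the robot touching nothing.
Of plate0, plate1, plate2, plate3 only 3 to 4 are there at a start; the rules pass over those that are not, and their reading is None.
At some moment in a run one of plate0, plate1, plate2, plate3, timer may be knocked a few centimetres aside while the robot is not near it.
It also fails if it takes over 210 s, if anything falls off the work surface, if the arm or the gripper's body presses on something with over 40 N, if the wrist force passes 120 N, or if a joint passes its speed limit or range.

## Working session

There is one attempt and no reset: what is moved stays moved. The work goes in short steps, Python scripts to look and compute and a shell command to move; the robot and the scene stay as the last step left them, time stands still between calls to the robot, and variables do not carry over. Pictures are saved under pics/ and viewed, at most 14 in all, crops included, and the job is handed in when it is done.

```bash
mkdir -p pics
cat > h.py <<'E'
import numpy as np, cv2
from workcell import telemetry, grab_frame, bot
from scipy.spatial.transform import Rotation as Ro
def cloud(f):
    h=f["pixels"].shape[0]; fl=h/2/np.tan(np.radians(f["vertical_fov"])/2)
    K=np.array([[fl,0,f["cx"]],[0,fl,f["cy"]],[0,0,1.]])
    v,u=np.mgrid[0:420,0:560]
    p=cv2.undistortPoints(np.stack([u.ravel(),v.ravel()],1).astype(np.float64)[:,None],K,np.array(f["distortion"],float)).reshape(420,560,2)
    z=f["depth"][...,None]; c=np.concatenate([p*z,z],2)
    w=(c-np.array(f["t"]).ravel())@np.array(f["R"])
    w[f["depth"]<=0]=np.nan
    return w
def snap(n,name):
    f=grab_frame(n); w=cloud(f); np.savez('%s.npz'%name,px=f["pixels"],w=w)
    cv2.imwrite('pics/%s.png'%name,f["pixels"][...,::-1]); return f,w
def st():
    s=telemetry.observe(); print({k:np.round(s[k],3).tolist() for k in ("clock","qpos","position","tool_rot","force","grip_width","finger_force")}); return s
E
python3 - <<'E'
from h import *
st();print(bot.tcp_to_tips)
for n in("scene","top"):
    f,w=snap(n,n+"0"); print(n,f["vertical_fov"],-np.array(f["R"]).T@np.array(f["t"]).ravel())
a=cv2.imread('pics/scene0.png');b=cv2.imread('pics/top0.png')
E
```

```text
{'clock': 0.0, 'qpos': [-1.306, 0.522, -0.036, 1.6, 0.021, 1.021, -0.113], 'position': [0.205, 0.59, 0.25], 'tool_rot': [-3.14, 0.0, 2.807], 'force': [0.579, 0.527, 0.694], 'grip_width': 0.085, 'finger_force': 0.0}
0.019
scene 50.06936098174335 [ 1.54643463 -0.67600504  0.80116508]
top 47.212937911574315 [0.50086813 0.00792299 1.35514592]
```

View pics/top0.png

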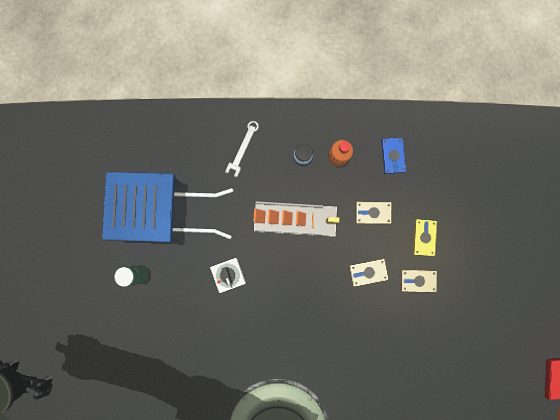

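View pics/scene0.png

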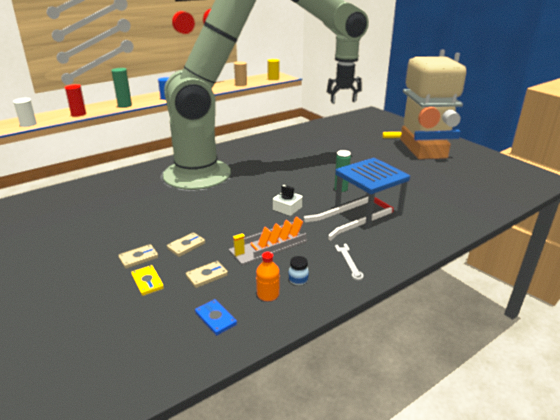

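Top view: three beige plates at (374,212), (369,272) and (419,281). The look-alikes are yellow at (426,237) and blue at (394,155). The beige ones fit the description ("beige cast cover plate"). The carrier is at (295,219), station at (140,207), timer at (228,275). I'll confirm in a crop and measure.

```bash
cat > meas.py <<'E'
from h import *
def rect(w,m,name,lim=None):
    p=w[m]; p=p[~np.isnan(p[:,0])]
    if len(p)<20: print(name,'few',len(p)); return
    (c,s,a)=cv2.minAreaRect((p[:,:2]*1000).astype(np.float32))
    # long axis angle
    if s[0]<s[1]: s=(s[1],s[0]); a=a+90
    a=(a+90)%180-90
    print(name,'n',len(p),'c',np.round(c,1),'size',np.round(s,1),'ang',round(a,1),'z',np.round(np.nanpercentile(p[:,2],[5,50,95])*1000,1),'med',np.round(np.median(p[:,:2],0)*1000,1))
def blobs(f,w,zlo=.007,zhi=.022,roi=None):
    hsv=cv2.cvtColor(f,cv2.COLOR_RGB2HSV)
    z=np.nan_to_num(w[...,2],nan=-1); 
    m=((z>zlo)&(z<zhi)).astype(np.uint8)
    n,l,s,c=cv2.connectedComponentsWithStats(m,connectivity=4)
    for i in range(1,n):
        if s[i,4]>120: rect(w,l==i,'blob px%s rgb%s'%(np.round(c[i]),np.median(f[l==i],0)))
E
python3 - <<'E'
from meas import *
d=np.load('top0.npz'); f,w=d['px'],d['w']
print('bench',np.nanmedian(w[300:350,300:400,2]))
blobs(f,w)
print('--tall');blobs(f,w,.028,.2)
cv2.imwrite('pics/crop0.png',cv2.resize(f[130:310,200:450,::-1],None,fx=3.2,fy=3.2,interpolation=cv2.INTER_CUBIC))
E
```

```text
bench 0.0010539990304058514
blob px[393. 155.] rgb[ 83. 125. 218.] n 728 c [ 779.6 -333.3] size [106.4  64.9] ang 5.3 z [ 9.7 15.2 19.6] med [ 777.2 -330.9]
blob px[203. 193.] rgb[238.  242.5 240. ] n 184 c [664.  208.6] size [163.9  19. ] ang -85.9 z [10.4 17.1 21.4] med [662.6 202.6]
blob px[373. 212.] rgb[240. 233. 197.] n 733 c [ 615.1 -271.6] size [98.6 63.3] ang 88.6 z [10.  15.4 19.8] med [ 613.2 -270.6]
blob px[300. 219.] rgb[214. 210. 199.] n 1481 c [592.5 -50.5] size [230.2  85.2] ang 88.9 z [ 7.8 11.2 17.9] med [592.9 -75.4]
blob px[424. 237.] rgb[244. 240. 123.] n 754 c [ 540.5 -420.5] size [103.9  66.3] ang -4.8 z [10.3 15.2 19.5] med [ 542.5 -418.1]
blob px[369. 272.] rgb[242. 235. 201.] n 765 c [ 444.1 -256.8] size [102.7  61.2] ang -79.0 z [10.3 15.1 19.6] med [ 444.7 -256.9]
blob px[419. 281.] rgb[236. 226. 185.] n 765 c [ 421.1 -400.3] size [105.5  62.4] ang 89.0 z [10.6 15.3 20. ] med [ 418.8 -400. ]
blob px[277. 400.] rgb[161. 174. 146.] n 1651 c [83.5 -1.5] size [257.9 105.6] ang 90.0 z [ 8.1 13.2 19.5] med [88.9 -1. ]
--tall
blob px[341. 152.] rgb[206.  99.  69.] n 467 c [ 774.  -172.9] size [59.7 57.5] ang 5.3 z [ 39.5  91.6 132.1] med [ 765.3 -167.9]
blob px[303. 154.] rgb[86. 85. 82.] n 300 c [771.4 -70.4] size [49.1 48.9] ang 25.2 z [34.5 64.2 68.8] med [769.4 -69.8]
blob px[139. 207.] rgb[ 77. 120. 181.] n 4842 c [615.2 357.4] size [182.4 177. ] ang 88.7 z [147.1 152.  156.5] med [612.9 353.1]
blob px[227. 275.] rgb[193. 202. 188.] n 784 c [437.9 135.4] size [76.5 76.4] ang -69.8 z [42.5 48.  88.1] med [439.5 132.8]
blob px[130. 275.] rgb[196. 204. 189.] n 539 c [436.1 387.3] size [51.  49.9] ang 25.4 z [ 46.8 146.3 153.3] med [437.4 376.5]
blob px[554. 380.] rgb[222.  68.  65.] n 380 c [ 118.  -816.2] size [119.1  38.3] ang 0.6 z [28.5 32.2 36.6] med [ 116.  -816.8]
blob px[277. 412.] rgb[69. 75. 64.] n 765 c [64.6 -1.1] size [154.6  50.2] ang -89.9 z [ 30.3  74.7 143.5] med [79.  -0.8]
```

View pics/crop0.png

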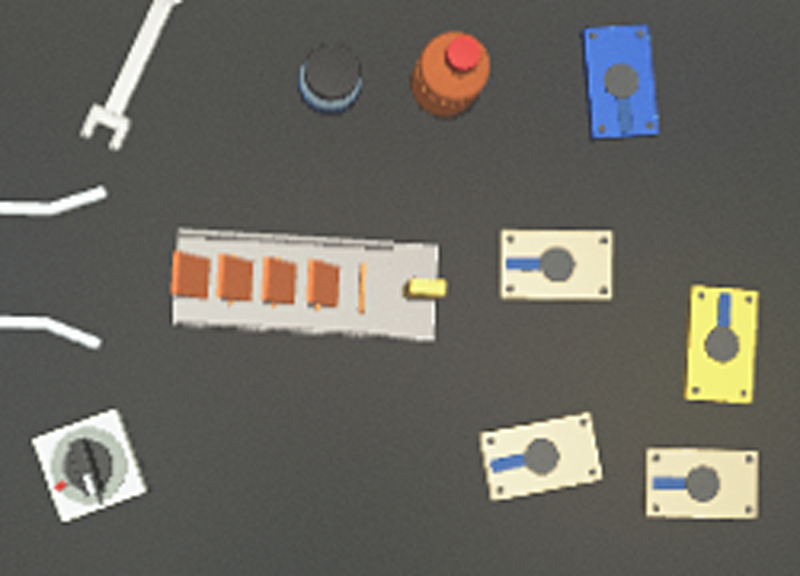

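The crop confirms three beige plates, with the blue and yellow ones as look-alikes. Next: a finer pose for carrier, station and timer.

```bash
cat > carr.py <<'E'
from meas import *
def carrier(f,w,y0=190,y1=250,x0=245,x1=350):
    hsv=cv2.cvtColor(f,cv2.COLOR_RGB2HSV).astype(int)
    z=w[...,2]; roi=np.zeros(z.shape,bool); roi[y0:y1,x0:x1]=1
    yel=roi&(z>.055)&(hsv[...,0]>18)&(hsv[...,0]<38)&(hsv[...,1]>90)
    p=w[yel&(z>.068)]; print('handle top',len(p),p.mean(0)*1000, p.min(0)*1000,p.max(0)*1000)
    org=roi&(hsv[...,0]<17)&(hsv[...,1]>120)
    n,l,s,c=cv2.connectedComponentsWithStats(org.astype(np.uint8),connectivity=4)
    for i in range(1,n):
        if s[i,4]>8:
            q=w[l==i]; print('org',np.round(c[i]),s[i,4],np.round(np.nanmean(q,0)*1000,1),'ymin/max',np.round(np.nanmin(q,0)*1000),np.round(np.nanmax(q,0)*1000))
    g=roi&(z>.006)&(z<.085); P=w[g][:,:2]*1000
    (c,sz,a)=cv2.minAreaRect(P.astype(np.float32)); print('all',c,sz,a)
    # side edges: per y-bin extremes for points z<40
    Q=w[roi&(z>.006)&(z<.045)]*1000
    ys=np.arange(np.percentile(Q[:,1],2)+5,np.percentile(Q[:,1],98)-5,6)
    e=np.array([[y,Q[abs(Q[:,1]-y)<4][:,0].min(),Q[abs(Q[:,1]-y)<4][:,0].max()] for y in ys])
    for k in(1,2): print('edge',np.polyfit(e[:,0]-0,e[:,k],1),np.round(e[:,k]).tolist())
E
python3 - <<'E'
from carr import *
d=np.load('top0.npz'); f,w=d['px'],d['w']
carrier(f,w)
z=w[...,2]
print('rails')
roi=np.zeros(z.shape,bool); roi[185:245,175:245]=1
P=w[roi&(z>.009)&(z<.035)]*1000
for y in range(90,290,12):
    q=P[abs(P[:,1]-y)<5]; a=q[q[:,0]>612];b=q[q[:,0]<612]
    if len(a)and len(b): print(y,np.round([a[:,0].min(),a[:,0].max(),b[:,0].min(),b[:,0].max(),(a[:,0].mean()+b[:,0].mean())/2],1))
h=w[(z>.14)&(z<.165)&(w[...,0]>.5)&(w[...,0]<.72)&(w[...,1]>.2)]*1000
print('hood',cv2.minAreaRect(h[:,:2].astype(np.float32)),h.mean(0))
k=w[(z>.075)&(abs(w[...,0]-.438)<.05)&(abs(w[...,1]-.135)<.05)]*1000
print('knob',len(k),cv2.minAreaRect(k[:,:2].astype(np.float32)),k.mean(0))
t=(z>.035)&(z<.06)&(abs(w[...,0]-.438)<.06)&(abs(w[...,1]-.135)<.06)
print('case',cv2.minAreaRect((w[t][:,:2]*1000).astype(np.float32)))
hsv=cv2.cvtColor(f,cv2.COLOR_RGB2HSV).astype(int); r=t&((hsv[...,0]<8)|(hsv[...,0]>172))&(hsv[...,1]>110); print('red',w[r].mean(0)*1000,r.sum())
big=cv2.resize(f[250:300,200:260,::-1],None,fx=9,fy=9,interpolation=cv2.INTER_CUBIC);cv2.imwrite('pics/timer0.png',big)
E
```

```text
handle top 52 [ 588.72449812 -150.07824533   76.03483163] [ 583.51707153 -165.79602773   69.45490142] [ 594.45774299 -135.46131661   84.36240838]
org [259. 216.] 141 [599.3  50.4  42.6] ymin/max [583.  37.  -5.] [619.  68.  69.]
org [273. 217.] 142 [597.1  12.   41.8] ymin/max [578.  -2.   8.] [615.  25.  69.]
org [286. 218.] 131 [594.6 -25.2  42.7] ymin/max [576. -39.  10.] [613. -13.  70.]
org [300. 218.] 125 [592.7 -63.5  42.6] ymin/max [576. -78.  10.] [611. -50.  72.]
org [312. 224.] 12 [578.6 -98.5  21.2] ymin/max [ 571. -100.   13.] [587. -97.  27.]
all (593.6635131835938, -56.5758056640625) (164.18287658691406, 294.6258544921875) 0.2133212387561798
edge [5.51682700e-02 5.45824087e+02] [548.0, 548.0, 549.0, 520.0, 548.0, 523.0, 523.0, 551.0, 540.0, 523.0, 532.0, 551.0, 543.0, 551.0, 512.0, 554.0, 537.0, 554.0, 554.0, 554.0, 537.0, 532.0, 537.0, 523.0, 543.0, 556.0, 556.0, 556.0, 557.0, 559.0, 543.0, 559.0, 559.0, 537.0, 537.0, 537.0]
edge [-1.79397067e-03  6.51093472e+02] [665.0, 665.0, 665.0, 659.0, 630.0, 653.0, 631.0, 631.0, 631.0, 659.0, 659.0, 664.0, 664.0, 634.0, 661.0, 
[... 401 characters left out ...]
.2]
210 [658.8 665.3 557.9 563.8 611.5]
222 [659.  665.1 557.9 563.8 611.4]
234 [659.1 665.2 524.6 563.6 610.1]
246 [623.3 665.4 558.2 566.8 610.8]
258 [659.2 665.4 560.5 612.  615. ]
270 [659.8 687.7 560.5 566.3 617. ]
282 [660.1 682.7 529.5 566.4 610.2]
hood ((615.2401733398438, 357.3549499511719), (182.384033203125, 177.0376739501953), 88.67127990722656) [613.74886005 355.35203309 152.13304691]
knob 96 ((437.83099365234375, 135.83154296875), (45.77924346923828, 13.229679107666016), 19.264596939086914) [438.11047321 135.64648831  87.22025893]
case ((437.9276428222656, 135.3603973388672), (76.39183044433594, 76.47705078125), 20.159854888916016)
red [420.62090575 158.36661865  48.96803097] 7
```

View pics/timer0.png

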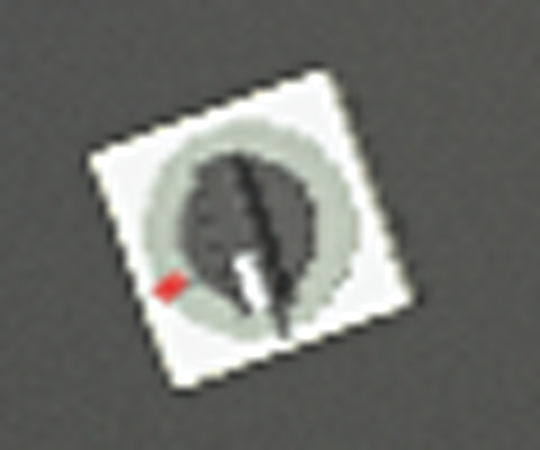

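```bash
cat > to.py <<'E'
import sys; from h import *
# usage: to.py x y z yaw tilt [mm, deg]: tool target = Rz(yaw)Rx(180) then tilt about tool y; prints shift in present tool axes (mm) and rotvec (deg)
def target(yaw,tilt): return Ro.from_euler('z',yaw,degrees=True)*Ro.from_euler('x',180,degrees=True)*Ro.from_euler('y',tilt,degrees=True)
if __name__=="__main__":
    x,y,z,yaw,tilt=map(float,sys.argv[1:6]); s=st()
    R=Ro.from_euler('xyz',s["tool_rot"]); D=np.array([x,y,z])-1000*np.array(s["position"]); G=target(yaw,tilt)
    print('rot(deg, present tool axes)',np.round((R.inv()*G).as_rotvec(degrees=True),2),'| shift present axes',np.round(R.inv().apply(D),1),'| shift after rot',np.round(G.inv().apply(D),1),'|D|',round(float(np.linalg.norm(D)),1))
E
python3 -m crank '0.0854 0 0 0 0 0 7; 0.0854 0 0 0 0 0 7; 0.0854 0 0 0 0 0 7; 0.0854 0 0 0 0 0 7; 0.0854 0 0 0 0 0 7; 0.0854 0 0 0 0 0 7; 0.0854 0 0 0 0 0 7; 0.0854 0 0 0 0 0 7' 60
python3 -m crank '0.0854 0 0 0 0 0 6; 0.0854 0 0 0 0 0 6; 0.0854 0 0 0 0 0 4; 0.0854 -.034 .018 0 0 0 0; 0.0854 -.034 .018 0 0 0 0; 0.0854 -.034 .018 0 0 0 0; 0.0854 -.034 .018 0 0 0 0; 0.0854 -.034 .018 0 0 0 0'
python3 -m crank '0.0854 -.034 .018 0 0 0 0; 0.0854 -.034 .018 0 0 0 0; 0.0854 -.034 .018 0 0 0 0; 0.0854 -.034 .018 0 0 0 0; 0.0854 -.034 .018 0 0 0 0; 0.0854 -.034 .018 0 0 0 0; 0.0854 -.034 .018 0 0 0 0; 0.0854 -.034 .018 0 0 0 0'
python3 -m crank '0.0854 -.034 .018 0 0 0 0; 0.0854 -.034 .018 0 0 0 0; 0.0854 -.034 .018 0 0 0 0; 0.0854 -.034 .018 0 0 0 0; 0.0854 -.034 .018 0 0 0 0; 0.0854 -.034 .018 0 0 0 0; 0.0854 -.034 .018 0 0 0 0; 0.0854 -.034 .018 0 0 0 0'
python3 to.py 614 -243 60 88.8 0
```

```text
clock: 0.77
position: [0.2053, 0.5901, 0.25]
tool_rot: [-3.141, 0.0, 1.823]
force: [-0.2, 0.5, -0.6]
grip_width: 0.0853
finger_force: 0.0
clock: 1.43
position: [0.2922, 0.4166, 0.2501]
tool_rot: [-3.141, 0.0, 1.55]
force: [2.2, 1.0, 0.4]
grip_width: 0.0856
finger_force: 0.0
clock: 2.1
position: [0.4305, 0.1417, 0.2504]
tool_rot: [3.142, -0.0, 1.55]
force: [1.7, 1.5, 0.8]
grip_width: 0.0852
finger_force: 0.0
clock: 2.77
position: [0.5689, -0.1332, 0.25]
tool_rot: [-3.141, -0.0, 1.55]
force: [-0.0, 1.5, -0.6]
grip_width: 0.0856
finger_force: 0.0
{'clock': 2.767, 'qpos': [-0.208, 0.5, 0.484, 1.73, -0.272, 0.98, 0.358], 'position': [0.569, -0.133, 0.25], 'tool_rot': [-3.141, -0.0, 1.55], 'force': [-0.019, 1.505, -0.626], 'grip_width': 0.086, 'finger_force': 0.0}
rot(deg, present tool axes) [-0.02 -0.01  0.03] | shift present axes [-108.9   47.4  190. ] | shift after rot [-108.9   47.4  190. ] |D| 224.1
```

```bash
python3 -m crank '0.0854 -.036 .016 .020 0 0 0; 0.0854 -.036 .016 .020 0 0 0; 0.0854 -.037 .0155 .020 0 0 0; 0.0854 0 0 .035 0 0 0; 0.0854 0 0 .035 0 0 0;0.0854 0 0 .035 0 0 0;0.0854 0 0 .015 0 0 0;0.0854 0 0 0 0 0 0'
python3 to.py 614 -243 18 88.8 0
python3 - <<'E'
from meas import *
f,w=snap('top','top1'); blobs(f['pixels'],w)
E
```

```text
clock: 3.43
position: [0.6092, -0.2338, 0.0706]
tool_rot: [-3.136, -0.001, 1.55]
force: [-1.5, 0.7, 1.0]
grip_width: 0.0851
finger_force: 0.0
{'clock': 3.433, 'qpos': [0.042, 0.825, 0.37, 1.651, -0.402, 0.747, 0.583], 'position': [0.609, -0.234, 0.071], 'tool_rot': [-3.136, -0.001, 1.55], 'force': [-1.526, 0.687, 0.98], 'grip_width': 0.085, 'finger_force': 0.0}
rot(deg, present tool axes) [-0.31 -0.08  0.02] | shift present axes [-9.2  5.3 52.6] | shift after rot [-9.1  5.  52.6] |D| 53.6
blob px[394. 153.] rgb[ 78. 119. 209.] n 619 c [ 778.4 -331.9] size [102.6  60.9] ang 3.1 z [10.4 15.  19.4] med [ 783.2 -335.2]
blob px[203. 193.] rgb[230. 235. 232.] n 194 c [664.2 208.8] size [164.9  19.6] ang -85.9 z [10.7 17.3 21.1] med [662.6 204.7]
blob px[300. 219.] rgb[203. 198. 189.] n 1513 c [592.6 -50.5] size [229.8  82.9] ang 88.1 z [ 7.7 11.3 17.8] med [593.1 -75.3]
blob px[425. 238.] rgb[240. 235. 117.] n 720 c [ 541.  -420.7] size [102.3  65.8] ang -5.4 z [10.3 15.2 20.1] med [ 539.8 -419.6]
blob px[419. 281.] rgb[229. 218. 175.] n 770 c [ 419.8 -401.9] size [108.8  59.6] ang 89.4 z [10.3 15.2 19.6] med [ 418.7 -400.6]
blob px[247. 405.] rgb[165. 177. 149.] n 546 c [72.7 82.8] size [121.9  49.7] ang -42.5 z [ 8.1 13.1 18.9] med [73.8 82.4]
```

```bash
python3 -m crank '0.0854 -.009 .005 .010 0 0 0; 0.0854 0 0 .020 0 0 0; 0.0854 0 0 .020 0 0 0; 0.0854 0 0 .0026 0 0 0; 0.0854 0 0 0 0 0 0; .03 0 0 0 0 0 0;.03 0 0 0 0 0 0; .03 0 0 0 0 0 0' 70
python3 -m crank '.03 0 0 0 0 0 0;.03 0 0 0 0 0 0; .03 0 0 0 0 0 0;.03 0 0 0 0 0 0; .03 0 0 0 0 0 0;.03 0 0 0 0 0 0;.03 0 0 0 0 0 0;.03 0 0 0 0 0 0'
python3 to.py 598 -20 230 86.9 65
```

```text
clock: 4.15
position: [0.6167, -0.2441, 0.0236]
tool_rot: [3.139, 0.001, 1.55]
force: [-3.8, 1.9, 13.0]
grip_width: 0.0571
finger_force: 71.9
clock: 4.82
position: [0.6167, -0.2441, 0.0236]
tool_rot: [3.139, 0.001, 1.55]
force: [-4.0, 1.1, 15.0]
grip_width: 0.0574
finger_force: 71.5
{'clock': 4.817, 'qpos': [0.076, 0.9, 0.338, 1.633, -0.426, 0.679, 0.609], 'position': [0.617, -0.244, 0.024], 'tool_rot': [3.139, 0.001, 1.55], 'force': [-3.976, 1.068, 15.008], 'grip_width': 0.057, 'finger_force': 71.452}
rot(deg, present tool axes) [-0.96 65.02  1.77] | shift present axes [ 223.6  -22.9 -206.6] | shift after rot [281.2 -30.8 114.7] |D| 305.2
```

```bash
python3 -m crank '.03 0 0 -.010 0 0 0;.03 0 0 -.025 0 0 0; .03 0 0 -.035 0 0 0;.03 0 0 -.035 0 0 0; .03 0 0 -.035 0 0 0;.03 0 0 -.035 0 0 0;.03 0 0 -.030 0 0 0;.03 0 0 0 0 0 0'
python3 -m crank '.03 0 0 0 0 6 0;.03 0 0 0 0 6 0;.03 0 0 0 0 6 0;.03 0 0 0 0 6 0;.03 0 0 0 0 6 0;.03 0 0 0 0 6 0;.03 0 0 0 0 6 0;.03 0 0 0 0 6 0'
python3 -m crank '.03 0 0 0 0 6 0;.03 0 0 0 0 6 0;.03 0 0 0 0 5 0;.03 0 0 0 0 0 0;.03 0 0 0 0 0 0;.03 0 0 0 0 0 0;.03 0 0 0 0 0 0;.03 0 0 0 0 0 0'
python3 to.py 598 -20 230 86.9 65
```

```text
clock: 5.48
position: [0.6177, -0.245, 0.2339]
tool_rot: [3.133, 0.002, 1.55]
force: [0.7, -0.9, -0.7]
grip_width: 0.0575
finger_force: 75.1
clock: 6.15
position: [0.6157, -0.2447, 0.2279]
tool_rot: [3.139, -0.841, 1.552]
force: [0.5, 1.0, -2.2]
grip_width: 0.0573
finger_force: 75.1
clock: 6.82
position: [0.6163, -0.243, 0.2278]
tool_rot: [3.137, -1.132, 1.555]
force: [-0.3, -0.3, -1.2]
grip_width: 0.057
finger_force: 75.2
{'clock': 6.817, 'qpos': [0.605, 1.028, 0.061, 1.141, -0.892, 1.788, 0.834], 'position': [0.616, -0.243, 0.228], 'tool_rot': [3.137, -1.132, 1.555], 'force': [-0.307, -0.335, -1.24], 'grip_width': 0.057, 'finger_force': 75.179}
rot(deg, present tool axes) [-1.76  0.16  0.94] | shift present axes [ 96.7 -22.6 200.6] | shift after rot [ 95.7 -30.4 200. ] |D| 223.8
```

```bash
cat > held.py <<'E'
from h import *
def held(tag):
    s=st(); R=Ro.from_euler('xyz',s["tool_rot"]); o=np.array(s["position"])
    for n in('top','scene'):
        f,w=snap(n,tag+n); hsv=cv2.cvtColor(f["pixels"],cv2.COLOR_RGB2HSV).astype(int)
        l=R.inv().apply((w.reshape(-1,3)-o)).reshape(w.shape)*1000
        l=np.nan_to_num(l,nan=1e4)
        m=(abs(l[...,0])<110)&(abs(l[...,1])<36)&(abs(l[...,2]-10)<28)&(hsv[...,0]>12)&(hsv[...,0]<32)&(hsv[...,1]>15)&(hsv[...,2]>90)
        p=l[m]; print(n,len(p))
        if len(p)>30: print(' pct2/50/98',np.round(np.percentile(p,[2,50,98],axis=0),1).tolist())
        if len(p)>60:
            c=np.median(p,0); q=p[np.linalg.norm(p-c,axis=1)<45]
            A=np.c_[q[:,0],q[:,1],np.ones(len(q))]
            print(' z=ax+by+c',np.round(np.linalg.lstsq(A,q[:,2],rcond=None)[0],3))
            ys,xs=np.where(m); print(' px',xs.min(),xs.max(),ys.min(),ys.max())
if __name__=="__main__":
    import sys; held(sys.argv[1])
    a=cv2.imread('pics/%sscene.png'%sys.argv[1]); b=cv2.imread('pics/%stop.png'%sys.argv[1])
    cv2.imwrite('pics/%s2.png'%sys.argv[1],cv2.resize(np.hstack([a[100:330,80:380],b[150:380,230:480]]),None,fx=1.45,fy=1.45))
E
python3 held.py hA
```

```text
{'clock': 6.817, 'qpos': [0.605, 1.028, 0.061, 1.141, -0.892, 1.788, 0.834], 'position': [0.616, -0.243, 0.228], 'tool_rot': [3.137, -1.132, 1.555], 'force': [-0.307, -0.335, -1.24], 'grip_width': 0.057, 'finger_force': 75.179}
top 306
 pct2/50/98 [[-73.8, -29.5, 4.5], [12.0, 0.9, 8.9], [26.2, 28.7, 18.6]]
 z=ax+by+c [0.136 0.034 9.25 ]
 px 370 383 190 216
scene 474
 pct2/50/98 [[-76.0, -30.4, 5.2], [-34.1, 15.1, 9.1], [22.4, 31.6, 21.4]]
 z=ax+by+c [0.015 0.148 9.452]
 px 199 224 191 235
```

View pics/hA2.png

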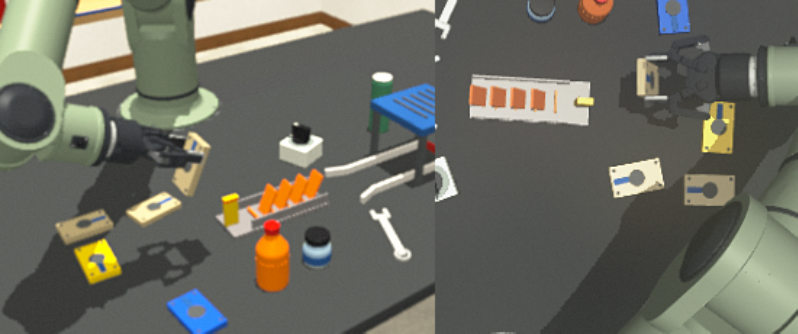

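The plate is held well, spanning x -77 to +23 and z 9 to 23 in the tool frame. Now going above slot3 on the slope line.

```bash
python3 to.py 601.9 96 199 86.9 65
```

```text
{'clock': 6.917, 'qpos': [0.606, 1.029, 0.061, 1.141, -0.892, 1.788, 0.834], 'position': [0.616, -0.243, 0.227], 'tool_rot': [3.139, -1.133, 1.554], 'force': [0.079, 0.11, -1.252], 'grip_width': 0.057, 'finger_force': 75.179}
rot(deg, present tool axes) [-1.75  0.1   0.9 ] | shift present axes [118.1 -21.  318.9] | shift after rot [117.1 -32.6 318.3] |D| 340.7
```

```bash
python3 -m crank '.03 0 0 0 -1.75 0.1 .9;.03 .012 -.0033 .032 0 0 0;.03 .012 -.0033 .032 0 0 0;.03 .012 -.0033 .032 0 0 0;.03 .012 -.0033 .032 0 0 0;.03 .012 -.0033 .032 0 0 0;.03 .012 -.0033 .032 0 0 0;.03 .012 -.0033 .032 0 0 0'
python3 -m crank '.03 .011 -.003 .030 0 0 0;.03 .012 -.0033 .032 0 0 0;.03 .010 -.003 .032 0 0 0;.03 0 0 0 0 0 0;.03 0 0 0 0 0 0;.03 0 0 0 0 0 0;.03 0 0 0 0 0 0;.03 0 0 0 0 0 0'
python3 to.py 601.9 96 199 86.9 65
```

```text
clock: 7.58
position: [0.6056, -0.0025, 0.2087]
tool_rot: [-3.14, -1.135, 1.515]
force: [0.2, -0.3, -1.0]
grip_width: 0.0569
finger_force: 75.2
clock: 8.25
position: [0.6023, 0.0942, 0.1987]
tool_rot: [-3.139, -1.135, 1.513]
force: [0.1, 0.6, -1.5]
grip_width: 0.0573
finger_force: 75.5
{'clock': 8.25, 'qpos': [0.274, 0.815, -0.094, 1.752, -1.158, 1.236, 0.951], 'position': [0.602, 0.094, 0.199], 'tool_rot': [-3.139, -1.135, 1.513], 'force': [0.121, 0.573, -1.535], 'grip_width': 0.057, 'finger_force': 75.491}
rot(deg, present tool axes) [ 0.09 -0.05 -0.1 ] | shift present axes [ 1.1 -0.5  1.5] | shift after rot [ 1.1 -0.5  1.5] |D| 1.9
```

```bash
python3 -m crank '.03 -.015 -.0005 .0015 0 0 0;.03 -.015 0 0 0 0 0;.03 -.015 0 0 0 0 0;.03 -.015 0 0 0 0 0;.03 -.015 0 0 0 0 0;.03 -.010 0 0 0 0 0;.03 0 0 0 0 0 0;.03 0 0 0 0 0 0'
python3 to.py 599.1 45.4 90.5 86.9 65; python3 held.py iA
```

```text
clock: 8.92
position: [0.5994, 0.0608, 0.1204]
tool_rot: [-3.136, -1.137, 1.51]
force: [-0.0, 0.1, -0.6]
grip_width: 0.057
finger_force: 75.5
{'clock': 8.917, 'qpos': [0.32, 0.954, -0.084, 1.717, -1.141, 1.225, 1.061], 'position': [0.599, 0.061, 0.12], 'tool_rot': [-3.136, -1.137, 1.51], 'force': [-0.042, 0.09, -0.639], 'grip_width': 0.057, 'finger_force': 75.497}
rot(deg, present tool axes) [ 0.01 -0.13 -0.16] | shift present axes [-33.6   0.6  -1.4] | shift after rot [-33.6   0.5  -1.3] |D| 33.6
{'clock': 8.917, 'qpos': [0.32, 0.954, -0.084, 1.717, -1.141, 1.225, 1.061], 'position': [0.599, 0.061, 0.12], 'tool_rot': [-3.136, -1.137, 1.51], 'force': [-0.042, 0.09, -0.639], 'grip_width': 0.057, 'finger_force': 75.497}
top 424
 pct2/50/98 [[-106.3, -30.1, -0.9], [-2.6, 1.4, 8.6], [26.3, 29.1, 22.2]]
 z=ax+by+c [0.101 0.042 9.686]
 px 242 272 201 230
scene 514
 pct2/50/98 [[-105.6, -29.2, -13.5], [-56.1, 8.4, 8.6], [23.0, 32.4, 24.5]]
 z=ax+by+c [ 0.11   0.095 12.717]
 px 281 311 193 238
```

View pics/iA2.png

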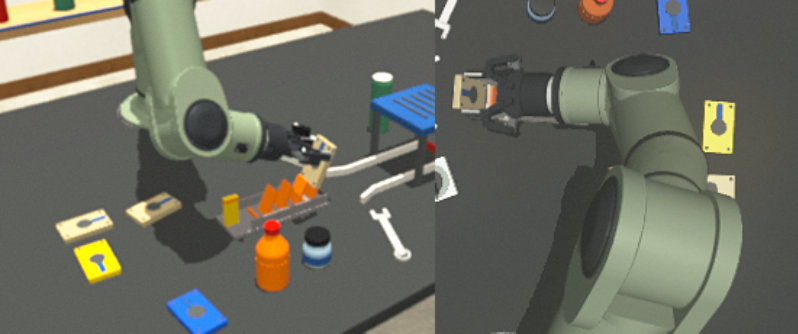

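```bash
python3 -m crank '.03 -.006 .0005 -.0013 0 0 0;.03 -.006 0 0 0 0 0;.03 -.006 0 0 0 0 0;.03 -.005 0 0 0 0 0;.03 -.004 0 0 0 0 0;.03 -.003 0 0 0 0 0;.03 0 0 0 0 0 0;.03 0 0 0 0 0 0'
python3 to.py 599.1 45.4 90.5 86.9 65
```

```text
clock: 9.68
position: [0.5992, 0.0471, 0.0942]
tool_rot: [-3.138, -1.136, 1.512]
force: [-0.1, 0.3, -1.5]
grip_width: 0.0569
finger_force: 75.5
{'clock': 9.683, 'qpos': [0.337, 1.002, -0.077, 1.695, -1.131, 1.227, 1.091], 'position': [0.599, 0.047, 0.094], 'tool_rot': [-3.138, -1.136, 1.512], 'force': [-0.095, 0.262, -1.488], 'grip_width': 0.057, 'finger_force': 75.49}
rot(deg, present tool axes) [ 0.01 -0.11 -0.11] | shift present axes [-4.  0. -0.] | shift after rot [-4.  0. -0.] |D| 4.0
```

```bash
python3 -m crank '.03 -.002 0 0 0 0 0;.03 -.001 0 0 0 0 0;.03 -.001 0 0 0 0 0;.03 -.001 0 0 0 0 0;.03 0 0 0 0 0 0;.03 0 0 0 0 0 0;.03 0 0 0 0 0 0;.03 0 0 0 0 0 0'
python3 to.py 599.1 45.4 90.5 86.9 65
```

```text
clock: 10.35
position: [0.5991, 0.0451, 0.0898]
tool_rot: [-3.139, -1.136, 1.513]
force: [0.3, -0.2, -1.9]
grip_width: 0.0571
finger_force: 75.5
{'clock': 10.35, 'qpos': [0.339, 1.01, -0.076, 1.691, -1.129, 1.227, 1.096], 'position': [0.599, 0.045, 0.09], 'tool_rot': [-3.139, -1.136, 1.513], 'force': [0.25, -0.189, -1.893], 'grip_width': 0.057, 'finger_force': 75.507}
rot(deg, present tool axes) [ 0.01 -0.1  -0.09] | shift present axes [ 0.8 -0.   0. ] | shift after rot [ 0.8 -0.   0. ] |D| 0.8
```

```bash
python3 -m crank '.03 -.001 0 0 0 0 0;.03 -.001 0 0 0 0 0;.03 -.001 0 0 0 0 0;.03 0 0 0 0 0 0;.03 0 0 0 0 0 0;.03 0 0 0 0 0 0;.03 0 0 0 0 0 0;.03 0 0 0 0 0 0'
python3 to.py 599.1 45.4 90.5 86.9 65
```

```text
clock: 11.02
position: [0.5991, 0.0453, 0.0889]
tool_rot: [-3.141, -1.141, 1.517]
force: [-2.3, 3.5, 15.8]
grip_width: 0.0572
finger_force: 75.8
{'clock': 11.017, 'qpos': [0.341, 1.014, -0.078, 1.688, -1.129, 1.23, 1.099], 'position': [0.599, 0.045, 0.089], 'tool_rot': [-3.141, -1.141, 1.517], 'force': [-2.333, 3.486, 15.839], 'grip_width': 0.057, 'finger_force': 75.843}
rot(deg, present tool axes) [-0.06 -0.35  0.  ] | shift present axes [ 1.5  0.  -0.5] | shift after rot [ 1.5  0.  -0.5] |D| 1.6
```

Seated on the base (16 N). Release and back off.

```bash
python3 -m crank '.03 .0012 0 0 0 0 0;.065 0 0 0 0 0 0;.0854 0 0 0 0 0 0;.0854 0 0 0 0 0 0;.0854 0 0 0 0 0 0;.0854 0 0 0 0 0 0;.0854 0 0 0 0 0 0;.0854 0 0 0 0 0 0'
python3 -m crank '.0854 0 0 -.01 0 0 0;.0854 0 0 -.02 0 0 0;.0854 0 0 -.03 0 0 0;.0854 .02 0 -.03 0 0 0;.0854 .03 0 -.02 0 0 0;.0854 .035 0 0 0 0 0;.0854 .035 0 0 0 0 0;.0854 0.02 0 0 0 0 0'
python3 - <<'E'
from carr import *
st(); f,w=snap('top','t2'); blobs(f['pixels'],w); carrier(f['pixels'],w)
f,w=snap('scene','s2'); cv2.imwrite('pics/s2c.png',cv2.resize(f['pixels'][150:300,190:390,::-1],None,fx=3,fy=3))
E
```

```text
clock: 11.68
position: [0.599, 0.0442, 0.088]
tool_rot: [-3.138, -1.136, 1.513]
force: [0.7, 0.7, -0.2]
grip_width: 0.0855
finger_force: 0.0
clock: 12.35
position: [0.5973, 0.0039, 0.2652]
tool_rot: [3.138, -1.136, 1.52]
force: [0.3, 0.8, -0.0]
grip_width: 0.0856
finger_force: 0.0
{'clock': 12.35, 'qpos': [0.367, 0.748, -0.025, 1.661, -1.056, 1.422, 0.863], 'position': [0.597, 0.004, 0.265], 'tool_rot': [3.138, -1.136, 1.52], 'force': [0.3, 0.797, -0.022], 'grip_width': 0.086, 'finger_force': 0.0}
blob px[393. 155.] rgb[ 83. 128. 220.] n 728 c [ 777.6 -331.8] size [102.7  59.7] ang 4.4 z [10.6 15.1 19.7] med [ 776.8 -331.4]
blob px[203. 193.] rgb[240. 245. 242.] n 193 c [663.9 208.3] size [164.3  19.2] ang -85.9 z [ 9.8 17.8 21.3] med [662.5 203.8]
blob px[282. 215.] rgb[216. 212. 201.] n 399 c [600.1   5.5] size [119.5  72.2] ang 85.6 z [ 7.7 11.5 20. ] med [607.1 -10.9]
blob px[202. 231.] rgb[250. 251. 251.] n 161 c [559.1 210.9] size [162.3  18.5] ang 82.4 z [13.4 17.8 21.4] med [560.8 210.1]
blob px[326. 231.] rgb[124.  122.  116.5] n 134 c [ 558.2 -136. ] size [54.1 19.9] ang -89.9 z [ 7.6 10.7 15.3] med [ 559.6 -137.4]
blob px[368. 272.] rgb[163. 152. 122.] n 739 c [ 444.1 -256.3] size [99.  61.4] ang -79.6 z [10.5 15.  19.7] med [ 444.8 -255.1]
blob px[271. 399.] rgb[163. 176. 148.] n 1427 c [87.3 13.1] size [239.7  93.4] ang -84.4 z [ 8.3 13.4 19.9] med [93.  18.4]carr.py:6: RuntimeWarning: Mean of empty slice.
  p=w[yel&(z>.068)]; print('handle top',len(p),p.mean(0)*1000, p.min(0)*1000,p.max(0)*1000)
  ret = um.true_divide(
Traceback (most recent call last):
  File "carr.py", line 6, in carrier
    p=w[yel&(z>.068)]; print('handle top',len(p),p.mean(0)*1000, p.min(0)*1000,p.max(0)*1000)
                                                                 ~~~~~^^^
ValueError: zero-size array to reduction operation minimum which has no identity
```

```bash
python3 -m crank '.0854 0 0 0 0 -7 0;.0854 0 0 0 0 -7 0;.0854 0 0 0 0 -7 0;.0854 0 0 0 0 -7 0;.0854 0 0 0 0 -7 0;.0854 0 0 0 0 -7 0;.0854 0 0 0 0 -7 0;.0854 0 0 0 0 -7 0'
python3 -m crank '.0854 0 0 0 0 -7 0;.0854 0 0 0 0 -2 0;.0854 -.03 -.02 0 0 0 -2.3;.0854 -.03 -.02 0 0 0 -2.3;.0854 -.03 -.02 0 0 0 -2.3;.0854 -.03 -.02 0 0 0 -2.3;.0854 -.03 -.02 0 0 0 -2.3;.0854 0 0 0 0 0 -2.3'
python3 to.py 439 -230 80 100.7 0
python3 - <<'E'
from carr import *
f,w=snap('scene','s2'); cv2.imwrite('pics/s2c.png',cv2.resize(f['pixels'][150:300,190:390,::-1],None,fx=3,fy=3))
E
```

```text
clock: 13.07
position: [0.5976, 0.0021, 0.2629]
tool_rot: [3.14, -0.153, 1.514]
force: [0.3, -0.1, -0.6]
grip_width: 0.0851
finger_force: 0.0
clock: 13.73
position: [0.4973, -0.1556, 0.262]
tool_rot: [-3.14, 0.0, 1.75]
force: [-0.6, -1.7, 0.6]
grip_width: 0.0854
finger_force: 0.0
{'clock': 13.733, 'qpos': [-0.101, 0.363, 0.379, 1.872, -0.162, 0.938, 0.531], 'position': [0.497, -0.156, 0.262], 'tool_rot': [-3.14, 0.0, 1.75], 'force': [-0.576, -1.721, 0.591], 'grip_width': 0.085, 'finger_force': 0.0}
rot(deg, present tool axes) [-0.12  0.01 -0.41] | shift present axes [-62.7 -70.3 182.2] | shift after rot [-62.3 -71.1 182. ] |D| 205.1
```

View pics/s2c.png

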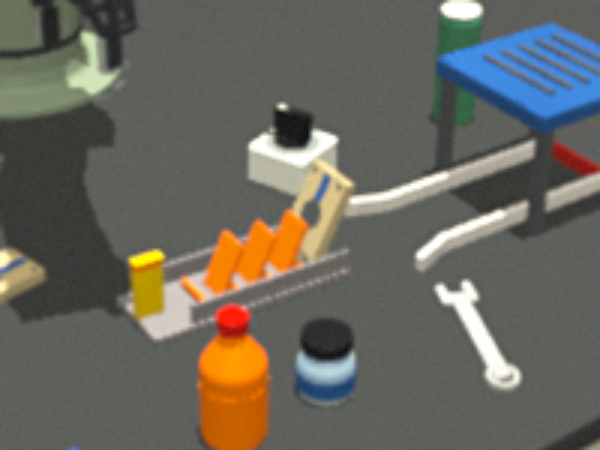

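The plate stands in slot3 (crop 325,210), leaning on its backrest. Now plate B.

```bash
python3 -m crank '.0854 -.021 -.0235 .02 0 0 -.4;.0854 -.021 -.0235 .03 0 0 0;.0854 -.0205 -.024 .03 0 0 0;.0854 0 0 .035 0 0 0;.0854 0 0 .035 0 0 0;.0854 0 0 .032 0 0 0;.0854 0 0 0 0 0 0;.0854 0 0 0 0 0 0'
python3 to.py 439 -230 22 100.7 0
python3 - <<'E'
from carr import *
f,w=snap('top','t3'); blobs(f['pixels'],w); carrier(f['pixels'],w)
E
```

```text
clock: 14.45
position: [0.444, -0.2211, 0.0814]
tool_rot: [-3.138, -0.003, 1.763]
force: [-0.9, -0.4, 0.4]
grip_width: 0.085
finger_force: 0.0
{'clock': 14.45, 'qpos': [0.15, 0.611, 0.26, 2.068, -0.313, 0.504, 0.833], 'position': [0.444, -0.221, 0.081], 'tool_rot': [-3.138, -0.003, 1.763], 'force': [-0.881, -0.36, 0.361], 'grip_width': 0.085, 'finger_force': 0.0}
rot(deg, present tool axes) [-0.2  -0.19  0.3 ] | shift present axes [-8.  -6.4 59.4] | shift after rot [-7.9 -6.5 59.4] |D| 60.3
blob px[393. 155.] rgb[ 83. 127. 220.] n 721 c [ 778.4 -331.8] size [103.2  60.7] ang 4.3 z [10.1 15.3 19.4] med [ 777.  -331.1]
blob px[203. 193.] rgb[241. 245. 242.] n 191 c [663.4 210.1] size [166.   17.5] ang -86.8 z [ 8.5 17.5 21.5] med [662.6 205. ]
blob px[306. 219.] rgb[216. 212. 202.] n 1303 c [591.6 -66.5] size [198.   82.9] ang 88.5 z [ 7.9 11.5 18.1] med [593.2 -89.4]
blob px[424. 237.] rgb[244. 242. 124.] n 754 c [ 541.4 -417.6] size [105.5  66.9] ang 0.0 z [ 9.6 15.1 19.8] med [ 542.5 -418.1]
blob px[202. 231.] rgb[250. 251. 251.] n 159 c [559.6 212.6] size [158.3  17.5] ang 83.0 z [
[... 732 characters left out ...]
. -100.   18.] [587. -97.  25.]
all (592.3291015625, -56.12371826171875) (166.90249633789062, 293.1425476074219) 0.18485255539417267
edge [4.72977100e-02 5.27597043e+02] [515.0, 520.0, 526.0, 518.0, 518.0, 532.0, 518.0, 518.0, 546.0, 509.0, 509.0, 509.0, 529.0, 551.0, 515.0, 540.0, 523.0, 523.0, 509.0, 523.0, 512.0, 556.0, 512.0, 537.0, 517.0, 517.0, 509.0, 534.0, 557.0, 526.0, 529.0, 559.0, 529.0, 514.0, 514.0]
edge [-3.11046354e-02  6.53364973e+02] [676.0, 667.0, 667.0, 670.0, 630.0, 656.0, 662.0, 670.0, 670.0, 630.0, 656.0, 656.0, 664.0, 676.0, 634.0, 650.0, 667.0, 633.0, 634.0, 633.0, 676.0, 656.0, 636.0, 636.0, 636.0, 664.0, 664.0, 636.0, 650.0, 670.0, 639.0, 675.0, 639.0, 675.0, 675.0]
```

```bash
python3 -m crank '.0854 -.008 -.0065 .010 0 0 .3;.0854 0 0 .025 0 0 0;.0854 0 0 .024 0 0 0;.0854 0 0 0 0 0 0;.0854 0 0 0 0 0 0;.03 0 0 0 0 0 0;.03 0 0 0 0 0 0;.03 0 0 0 0 0 0' 70
python3 -m crank '.03 0 0 0 0 0 0;.03 0 0 0 0 0 0;.03 0 0 0 0 0 0;.03 0 0 0 0 0 0;.03 0 0 -.01 0 0 0;.03 0 0 -.03 0 0 0;.03 0 0 -.03 0 0 0;.03 0 0 -.03 0 0 0'
python3 -m crank '.03 0 0 -.035 0 0 0;.03 0 0 -.035 0 0 0;.03 0 0 -.035 0 0 0;.03 0.005 0.02 -.02 0 0 2;.03 0.005 .03 0 0 0 2;.03 .005 .03 0 0 0 2;.03 0.005 .03 0 0 0 2;.03 .005 .02 0 0 0 2'
python3 to.py 598 -60 240 86.9 0
```

```text
clock: 15.17
position: [0.4407, -0.2304, 0.0249]
tool_rot: [3.14, -0.001, 1.759]
force: [-4.8, 4.2, 34.4]
grip_width: 0.0576
finger_force: 67.3
clock: 15.83
position: [0.4395, -0.2302, 0.125]
tool_rot: [-3.141, -0.002, 1.758]
force: [0.9, -0.4, -1.3]
grip_width: 0.0567
finger_force: 75.0
clock: 16.5
position: [0.5681, -0.1889, 0.249]
tool_rot: [3.141, -0.002, 1.584]
force: [0.5, 0.2, -1.8]
grip_width: 0.0566
finger_force: 75.0
{'clock': 16.5, 'qpos': [-0.063, 0.514, 0.417, 1.69, -0.243, 0.989, 0.453], 'position': [0.568, -0.189, 0.249], 'tool_rot': [3.141, -0.002, 1.584], 'force': [0.513, 0.209, -1.844], 'grip_width': 0.057, 'finger_force': 74.982}
rot(deg, present tool axes) [ 0.03 -0.11  3.84] | shift present axes [128.5  31.5   9.3] | shift after rot [130.4  22.9   9. ] |D| 132.7
```

```bash
python3 -m crank '.03 0.02 .005 0 0 0 3.84;.03 0.02 .005 0 0 6 0;.03 .02 .005 0 0 6 0;.03 0 0 0 0 6 0;.03 0 0 0 0 6 0;.03 0 0 0 0 6 0;.03 0 0 0 0 6 0;.03 0 0 0 0 6 0'
python3 -m crank '.03 0 0 0 0 6 0;.03 0 0 0 0 6 0;.03 0 0 0 0 6 0;.03 0 0 0 0 5 0;.03 0 0 0 0 0 0;.03 0 0 0 0 0 0;.03 0 0 0 0 0 0;.03 0 0 0 0 0 0'
python3 held.py hB; python3 to.py 599.8 58 199 86.9 65
```

```text
clock: 17.17
position: [0.5828, -0.1317, 0.2519]
tool_rot: [3.14, -0.739, 1.518]
force: [0.5, -0.3, -1.4]
grip_width: 0.0568
finger_force: 75.1
clock: 17.83
position: [0.5832, -0.1304, 0.2512]
tool_rot: [3.14, -1.133, 1.52]
force: [-0.5, -0.2, -0.2]
grip_width: 0.0569
finger_force: 75.1
{'clock': 17.833, 'qpos': [0.517, 0.842, 0.039, 1.496, -0.947, 1.6, 0.895], 'position': [0.583, -0.13, 0.251], 'tool_rot': [3.14, -1.133, 1.52], 'force': [-0.546, -0.173, -0.236], 'grip_width': 0.057, 'finger_force': 75.139}
top 405
 pct2/50/98 [[-68.8, -29.9, 7.0], [8.5, 0.3, 9.8], [27.7, 27.8, 22.1]]
 z=ax+by+c [ 0.149  0.024 10.482]
 px 321 340 203 229
scene 433
 pct2/50/98 [[-73.6, -30.3, 7.0], [-35.9, 15.0, 10.9], [24.0, 32.4, 22.7]]
 z=ax+by+c [1.0000e-03 1.2400e-01 1.0718e+01]
 px 230 255 168 209
{'clock': 17.933, 'qpos': [0.517, 0.843, 0.039, 1.496, -0.947, 1.6, 0.895], 'position': [0.583, -0.13, 0.251], 'tool_rot': [3.141, -1.134, 1.519], 'force': [-0.024, 0.282, -1.856], 'grip_width': 0.057, 'finger_force': 75.139}
rot(deg, present tool axes) [-0.08  0.03  0.06] | shift present axes [ 32.9   6.8 193.3] | shift after rot [ 32.8   6.5 193.3] |D| 196.1
```

```bash
python3 -m crank '.03 .005 .001 .030 0 0 0;.03 .005 .001 .032 0 0 0;.03 .005 .001 .032 0 0 0;.03 .005 .001 .032 0 0 0;.03 .005 .0011 .033 0 0 0;.03 .0061 .0015 .0329 0 0 0;.03 0 0 0 0 0 0;.03 0 0 0 0 0 0'
python3 -m crank '.03 -.015 0 0 0 0 0;.03 -.018 0 0 0 0 0;.03 -.018 0 0 0 0 0;.03 -.018 0 0 0 0 0;.03 -.016 0 0 0 0 0;.03 0 0 0 0 0 0;.03 0 0 0 0 0 0;.03 0 0 0 0 0 0'
python3 to.py 597 5.4 89.4 86.9 65
```

```text
clock: 18.6
position: [0.5991, 0.0578, 0.1978]
tool_rot: [-3.14, -1.136, 1.519]
force: [-0.2, -1.7, -0.8]
grip_width: 0.0571
finger_force: 75.4
clock: 19.27
position: [0.5977, 0.0193, 0.1207]
tool_rot: [-3.14, -1.136, 1.515]
force: [-0.1, -0.3, -2.0]
grip_width: 0.0569
finger_force: 75.4
{'clock': 19.267, 'qpos': [0.361, 0.965, -0.051, 1.679, -1.097, 1.284, 1.059], 'position': [0.598, 0.019, 0.121], 'tool_rot': [-3.14, -1.136, 1.515], 'force': [-0.061, -0.337, -2.022], 'grip_width': 0.057, 'finger_force': 75.356}
rot(deg, present tool axes) [ 0.   -0.09 -0.04] | shift present axes [-34.3   0.1   0.6] | shift after rot [-34.3   0.1   0.6] |D| 34.3
```

```bash
python3 -m crank '.03 -.008 0 .0006 0 0 0;.03 -.007 0 0 0 0 0;.03 -.006 0 0 0 0 0;.03 -.005 0 0 0 0 0;.03 -.004 0 0 0 0 0;.03 -.002 0 0 0 0 0;.03 0 0 0 0 0 0;.03 0 0 0 0 0 0'
python3 -m crank '.03 -.001 0 0 0 0 0;.03 -.001 0 0 0 0 0;.03 -.001 0 0 0 0 0;.03 -.001 0 0 0 0 0;.03 -.001 0 0 0 0 0;.03 0 0 0 0 0 0;.03 0 0 0 0 0 0;.03 0 0 0 0 0 0'
python3 to.py 597 5.4 89.4 86.9 65
```

```text
clock: 19.93
position: [0.5967, 0.0069, 0.0909]
tool_rot: [-3.138, -1.136, 1.514]
force: [0.5, -0.3, -1.0]
grip_width: 0.0566
finger_force: 75.4
clock: 20.6
position: [0.5968, 0.006, 0.0881]
tool_rot: [-3.141, -1.14, 1.518]
force: [-1.9, 3.6, 13.4]
grip_width: 0.0569
finger_force: 75.8
{'clock': 20.6, 'qpos': [0.379, 1.027, -0.047, 1.65, -1.089, 1.284, 1.095], 'position': [0.597, 0.006, 0.088], 'tool_rot': [-3.141, -1.14, 1.518], 'force': [-1.881, 3.607, 13.405], 'grip_width': 0.057, 'finger_force': 75.765}
rot(deg, present tool axes) [-0.09 -0.32  0.02] | shift present axes [ 0.9  0.3 -1.1] | shift after rot [ 0.9  0.3 -1.1] |D| 1.4
```

```bash
python3 -m crank '.03 .0012 0 0 0 0 0;.065 0 0 0 0 0 0;.0854 0 0 0 0 0 0;.0854 0 0 0 0 0 0;.0854 0 0 0 0 0 0;.0854 0 0 0 0 0 0;.0854 0 0 0 0 0 0;.0854 0 0 0 0 0 0'
python3 -m crank '.0854 0 0 -.01 0 0 0;.0854 0 0 -.02 0 0 0;.0854 0 0 -.03 0 0 0;.0854 .02 0 -.03 0 0 0;.0854 .03 0 -.02 0 0 0;.0854 .035 0 0 0 0 0;.0854 .035 0 0 0 0 0;.0854 0.02 0 0 0 0 0'
python3 -m crank '.0854 0 0 0 0 -7 0;.0854 0 0 0 0 -7 0;.0854 0 0 0 0 -7 0;.0854 0 0 0 0 -7 0;.0854 0 0 0 0 -7 0;.0854 0 0 0 0 -7 0;.0854 0 0 0 0 -7 0;.0854 0 0 0 0 -7 0'
python3 -m crank '.0854 0 0 0 0 -7 0;.0854 0 0 0 0 -2 0;.0854 -.035 -.02 0 0 0 -1;.0854 -.035 -.02 0 0 0 -1;.0854 -.035 -.02 0 0 0 -.5;.0854 -.035 -.02 0 0 0 0;.0854 -.035 -.02 0 0 0 0;.0854 0 0 0 0 0 0'
python3 to.py 420 -373 80 89.2 0
python3 - <<'E'
from carr import *
f,w=snap('top','t4'); blobs(f['pixels'],w); carrier(f['pixels'],w)
f,w=snap('scene','s4'); cv2.imwrite('pics/s4c.png',cv2.resize(f['pixels'][150:330,110:390,::-1],None,fx=2.5,fy=2.5))
E
```

```text
clock: 21.27
position: [0.5966, 0.0052, 0.0874]
tool_rot: [-3.138, -1.136, 1.514]
force: [-0.6, 0.2, 0.5]
grip_width: 0.0855
finger_force: 0.0
clock: 21.93
position: [0.5949, -0.0352, 0.2645]
tool_rot: [3.138, -1.136, 1.52]
force: [0.3, 0.2, 0.3]
grip_width: 0.0853
finger_force: 0.0
clock: 22.6
position: [0.5951, -0.0369, 0.2625]
tool_rot: [3.139, -0.153, 1.515]
force: [-0.6, -0.3, -0.4]
grip_width: 0.0857
finger_force: 0.0
clock: 23.27
position: [0.4855, -0.2153, 0.2616]
tool_rot: [-3.14, 0.001, 1.551]
force: [-0.6, -0.8, 0.2]
grip_width: 0.0855
finger_force: 0.0
{'clock': 23.267, 'qpos': [-0.03, 0.389, 0.445, 1.851, -0.201, 0.947, 0.484], 'position': [0.486, -0.215, 0.262], 'tool_rot': [-3.14, 0.001, 1.551], 'force': [-0.55, -0.846, 0.195], 'grip_width': 0.085, 'finger_force': 0.0}
rot(deg, present tool axes) [-0.1   0.04 -0.34] | shift present axes [-158.8  -62.   181.9] | shift after rot [-158.6  -63.3  181.6] |D| 249.3
blob px[393. 155.] rgb[ 81. 125. 217.] n 718 c [ 778.1 -333.9] size [102.3  63.7] ang 4.0 z [10.1 15.1 19.6] med [ 777.2 -331.9]
blob px[204. 193.] rgb[238. 243. 
[... 983 characters left out ...]
90. -97.  25.]
all (592.0209350585938, -55.179473876953125) (166.8861083984375, 291.07659912109375) 0.3202943503856659
edge [4.00014205e-02 5.34791571e+02] [549.0, 546.0, 548.0, 515.0, 515.0, 512.0, 537.0, 551.0, 520.0, 534.0, 534.0, 523.0, 523.0, 509.0, 553.0, 548.0, 520.0, 526.0, 515.0, 515.0, 518.0, 543.0, 515.0, 515.0, 531.0, 540.0, 543.0, 509.0, 540.0, 559.0, 559.0, 559.0, 559.0, 554.0, 512.0, 523.0]
edge [-7.62368565e-03  6.51196632e+02] [670.0, 670.0, 667.0, 656.0, 656.0, 670.0, 631.0, 631.0, 631.0, 650.0, 673.0, 631.0, 656.0, 634.0, 642.0, 670.0, 634.0, 633.0, 641.0, 656.0, 667.0, 636.0, 670.0, 636.0, 653.0, 673.0, 647.0, 636.0, 655.0, 673.0, 638.0, 638.0, 639.0, 670.0, 670.0, 655.0]
```

View pics/s4c.png

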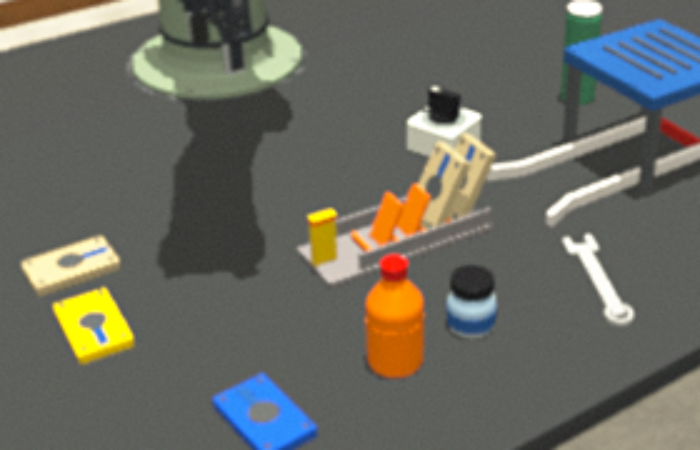

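Both plates stand in slots 3 and 2. Check that C is still where measured, then fetch it.

```bash
python3 - <<'E'
from meas import *
d=np.load('s4.npz'); blobs(d['px'],d['w'],.009,.022)
d=np.load('scene0.npz'); print('ref'); blobs(d['px'],d['w'],.009,.022)
E
python3 -m crank '.0854 -.032 -.0127 .02 0 0 -.34;.0854 -.032 -.0127 .03 0 0 0;.0854 -.032 -.0127 .03 0 0 0;.0854 -.032 -.0127 .033 0 0 0;.0854 -.0305 -.0122 .033 0 0 0;.0854 0 0 .02 0 0 0;.0854 0 0 0 0 0 0;.0854 0 0 0 0 0 0'
python3 to.py 420 -373 27 89.2 0
```

```text
blob px[415. 147.] rgb[148.  96.  44.] n 176 c [312.1 920.1] size [351.1 121.3] ang 0.6 z [ 9.6 15.6 21.2] med [383.6 924.8]
blob px[538. 142.] rgb[146. 113.  69.] n 121 c [ 632.5 1482.4] size [228.9  29.7] ang 2.5 z [ 9.7 16.5 20.8] med [ 639.3 1482.8]
blob px[197. 177.] rgb[148. 165. 129.] n 647 c [ 21.3 -11.7] size [265.4 231.7] ang 69.5 z [ 9.7 13.2 19.6] med [ 66.2 -47.1]
blob px[337. 209.] rgb[196. 189. 173.] n 217 c [562.1 263.7] size [270.3  20.5] ang 86.0 z [10.  15.4 19.8] med [563.5 256.7]
blob px[383. 208.] rgb[172.  147.5 136.5] n 130 c [646.7 398.4] size [136.2  69.1] ang -48.5 z [10.6 15.7 20. ] med [663.3 413.3]
blob px[346. 226.] rgb[231. 227. 208.] n 147 c [662.3 213.2] size [174.  22.] ang -86.4 z [10.1 15.6 19.8] med [663.8 207.3]
blob px[262. 249.] rgb[160. 135. 110.] n 385 c [596.3 -51.8] size [227.8  83.6] ang 86.5 z [ 9.3 12.5 20.8] med [ 625.7 -101.1]
blob px[138. 255.] rgb[253. 243. 188.] n 427 c [ 422.7 -400.3] size [99.4 70.2] ang 89.6 z [10.1 12.7 15.5] med [ 423.4 -400.6]
blob px[146. 279.] rgb[255. 255.   0.] n 531 c [ 542.4 -420.3] size [107.1  60.6] a
[... 1393 characters left out ...]
size [106.5  60.9] ang -4.6 z [10.6 14.1 17. ] med [ 548.4 -422.6]
blob px[215. 316.] rgb[ 49.  139.5 252. ] n 696 c [ 777.4 -332.2] size [104.5  61.5] ang 3.2 z [10.4 14.  16.9] med [ 782.9 -334.9]
clock: 24.03
position: [0.4315, -0.3521, 0.107]
tool_rot: [-3.139, -0.003, 1.567]
force: [0.9, 1.0, 0.6]
grip_width: 0.0853
finger_force: 0.0
{'clock': 24.033, 'qpos': [0.338, 0.645, 0.34, 1.904, -0.339, 0.653, 0.884], 'position': [0.431, -0.352, 0.107], 'tool_rot': [-3.139, -0.003, 1.567], 'force': [0.907, 0.991, 0.637], 'grip_width': 0.085, 'finger_force': 0.0}
rot(deg, present tool axes) [-0.15 -0.18  0.58] | shift present axes [-21.2 -11.2  80. ] | shift after rot [-21.1 -11.2  80. ] |D| 83.5
```

```bash
python3 -m crank '.0854 -.021 -.011 .010 0 0 .4;.0854 0 0 .025 0 0 0;.0854 0 0 .025 0 0 0;.0854 0 0 .02 0 0 0;.0854 0 0 0 0 0 0;.0854 0 0 0 0 0 0;.0854 0 0 0 0 0 0;.03 0 0 0 0 0 0' 70
python3 -m crank '.03 0 0 0 0 0 0;.03 0 0 0 0 0 0;.03 0 0 0 0 0 0;.03 0 0 0 0 0 0;.03 0 0 0 0 0 0;.03 0 0 0 0 0 0;.03 0 0 0 0 0 0;.03 0 0 0 0 0 0'
python3 to.py 598 -90 240 86.9 0
```

```text
clock: 24.7
position: [0.4212, -0.374, 0.0292]
tool_rot: [3.141, -0.0, 1.56]
force: [-0.3, -0.4, 0.6]
grip_width: 0.0754
finger_force: 0.0
clock: 25.37
position: [0.4224, -0.3758, 0.0322]
tool_rot: [3.136, 0.002, 1.559]
force: [-8.0, 10.4, 84.6]
grip_width: 0.0305
finger_force: 42.4
{'clock': 25.367, 'qpos': [0.435, 0.77, 0.268, 1.907, -0.392, 0.509, 0.963], 'position': [0.422, -0.376, 0.032], 'tool_rot': [3.136, 0.002, 1.559], 'force': [-7.998, 10.391, 84.603], 'grip_width': 0.03, 'finger_force': 42.439}
rot(deg, present tool axes) [0.31 0.1  2.41] | shift present axes [ 287.5  173.2 -207.4] | shift after rot [ 294.9  159.9 -207.8] |D| 394.6
```

The tips slid over the plate because I gripped too high. Open, lift, re-measure.

```bash
python3 -m crank '.0854 0 0 -.008 0 0 0;.0854 0 0 -.02 0 0 0;.0854 .02 0 -.02 0 0 0;.0854 .03 0 -.02 0 0 0;.0854 .03 0 0 0 0 0;.0854 .03 0 0 0 0 0;.0854 0 0 0 0 0 0;.0854 0 0 0 0 0 0'
python3 - <<'E'
from meas import *
st()
f,w=snap('scene','s5'); blobs(f['pixels'][...],w,.009,.022)
f,w=snap('top','t5'); blobs(f['pixels'][...],w)
E
```

```text
clock: 26.03
position: [0.422, -0.2625, 0.0961]
tool_rot: [-3.141, -0.002, 1.562]
force: [0.0, 0.2, 0.7]
grip_width: 0.0853
finger_force: 0.0
{'clock': 26.033, 'qpos': [0.188, 0.594, 0.337, 2.065, -0.372, 0.54, 0.785], 'position': [0.422, -0.262, 0.096], 'tool_rot': [-3.141, -0.002, 1.562], 'force': [0.032, 0.169, 0.679], 'grip_width': 0.085, 'finger_force': 0.0}
blob px[415. 147.] rgb[148.  98.  44.] n 183 c [314.9 924.6] size [334.6 119.1] ang -3.3 z [ 9.8 15.7 21.5] med [369.  927.6]
blob px[537. 142.] rgb[147. 114.  70.] n 126 c [ 632.9 1484.8] size [224.7  25.1] ang 1.1 z [ 9.4 14.3 21.2] med [ 633.5 1485. ]
blob px[210. 177.] rgb[177. 194. 154.] n 417 c [65.8 32.1] size [251.3 125. ] ang -64.4 z [ 9.5 13.3 20. ] med [87.7 16.2]
blob px[336. 209.] rgb[196. 189. 173.] n 225 c [562.  266.5] size [272.9  24.4] ang 85.9 z [ 9.7 15.5 19.3] med [563.5 252.3]
blob px[382. 208.] rgb[171.5 148.  136. ] n 134 c [647.4 397.6] size [136.3  69.1] ang -48.5 z [10.  15.7 19.6] med [662.7 412.4]
blob px[346. 226.] rgb[232.5 227.  209.5] n 138 c [661.3 210.8] size [171.6  22.4] ang -86.0 z [10.3
[... 737 characters left out ...]
ize [101.8  63.3] ang 3.8 z [10.  15.1 19.5] med [ 777.3 -331.6]
blob px[203. 193.] rgb[242. 245. 243.] n 191 c [664.3 208.5] size [164.4  19.1] ang -86.2 z [10.3 17.5 21.2] med [662.6 205.4]
blob px[312. 219.] rgb[217. 213. 203.] n 1103 c [589.7 -79.3] size [172.9  85.1] ang 88.6 z [ 7.6 11.3 17.7] med [ 590.4 -100.5]
blob px[425. 237.] rgb[245. 242. 125.] n 752 c [ 541.3 -420.8] size [102.7  66.4] ang -3.8 z [10.  15.1 19.3] med [ 542.6 -418.1]
blob px[203. 231.] rgb[250. 251. 251.] n 136 c [560.3 206.4] size [136.3  15.9] ang 82.8 z [11.4 17.5 20.8] med [560.8 204.4]
blob px[260. 399.] rgb[178. 191. 161.] n 1005 c [90.5 47.5] size [198.   67.7] ang -63.2 z [ 8.2 13.3 19.5] med [94.8 51.6]
```

```bash
python3 -m crank '.0854 -.030 0 0 0 0 0;.0854 -.03 0 0 0 0 0;.0854 -.03 0 0 0 0 0;.0854 -.0215 -.001 .01 0 0 0;.0854 0 0 .02 0 0 0;.0854 0 0 .02 0 0 0;.0854 0 0 .01 0 0 0;.0854 0 0 0 0 0 0'
python3 to.py 421 -374 18.5 89.4 0
```

```text
clock: 26.8
position: [0.4176, -0.3754, 0.0334]
tool_rot: [-3.138, -0.003, 1.558]
force: [-1.1, -0.1, -0.0]
grip_width: 0.0856
finger_force: 0.0
{'clock': 26.8, 'qpos': [0.434, 0.769, 0.275, 1.909, -0.39, 0.521, 0.965], 'position': [0.418, -0.375, 0.033], 'tool_rot': [-3.138, -0.003, 1.558], 'force': [-1.056, -0.057, -0.026], 'grip_width': 0.086, 'finger_force': 0.0}
rot(deg, present tool axes) [-0.22 -0.19 -0.13] | shift present axes [ 1.4  3.4 14.9] | shift after rot [ 1.5  3.3 14.9] |D| 15.3
```

```bash
python3 -m crank '.0854 .0015 .0033 .007 0 0 0;.0854 0 0 .008 0 0 0;.0854 0 0 0 0 0 0;.0854 0 0 0 0 0 0;.03 0 0 0 0 0 0;.03 0 0 0 0 0 0;.03 0 0 0 0 0 0;.03 0 0 0 0 0 0' 70
python3 -m crank '.03 0 0 0 0 0 0;.03 0 0 0 0 0 0;.03 0 0 0 0 0 0;.03 0 0 0 0 0 0;.03 0 0 0 0 0 0;.03 0 0 0 0 0 0;.03 0 0 0 0 0 0;.03 0 0 0 0 0 0'
python3 to.py 598 -90 240 86.9 0
```

```text
clock: 27.47
position: [0.4225, -0.3739, 0.0212]
tool_rot: [-3.141, -0.001, 1.559]
force: [-2.2, 2.9, 13.2]
grip_width: 0.0579
finger_force: 72.3
clock: 28.13
position: [0.4225, -0.3739, 0.0211]
tool_rot: [-3.141, -0.001, 1.559]
force: [-2.3, 1.8, 12.7]
grip_width: 0.0577
finger_force: 72.4
{'clock': 28.133, 'qpos': [0.435, 0.79, 0.263, 1.906, -0.4, 0.498, 0.967], 'position': [0.422, -0.374, 0.021], 'tool_rot': [-3.141, -0.001, 1.559], 'force': [-2.289, 1.819, 12.73], 'grip_width': 0.058, 'finger_force': 72.369}
rot(deg, present tool axes) [-0.03 -0.08  2.43] | shift present axes [ 286.3  172.1 -218.5] | shift after rot [ 293.   159.9 -218.9] |D| 399.2
```

Gripped. Lift, travel, tilt.

```bash
python3 -m crank '.03 0 0 -.01 0 0 0;.03 0 0 -.025 0 0 0;.03 0 0 -.035 0 0 0;.03 0 0 -.035 0 0 0;.03 0 0 -.035 0 0 0;.03 0 0 -.035 0 0 0;.03 .01 .01 -.025 0 0 0;.03 .02 .015 -.019 0 0 2.43'
python3 -m crank '.03 .03 .017 0 0 0 0;.03 .03 .017 0 0 0 0;.03 .03 .017 0 0 0 0;.03 .03 .017 0 0 0 0;.03 .03 .017 0 0 0 0;.03 .03 .017 0 0 0 0;.03 .03 .017 0 0 0 0;.03 .03 .017 0 0 0 0'
python3 -m crank '.03 0 0 0 0 6 0;.03 0 0 0 0 6 0;.03 0 0 0 0 6 0;.03 0 0 0 0 6 0;.03 0 0 0 0 6 0;.03 0 0 0 0 6 0;.03 0 0 0 0 6 0;.03 0 0 0 0 6 0'
python3 -m crank '.03 0 0 0 0 6 0;.03 0 0 0 0 6 0;.03 0 0 0 0 5 0;.03 0 0 0 0 0 0;.03 0 0 0 0 0 0;.03 0 0 0 0 0 0;.03 0 0 0 0 0 0;.03 0 0 0 0 0 0'
python3 held.py hC; python3 to.py 597.6 18 198 86.9 65
```

```text
clock: 28.8
position: [0.4468, -0.3465, 0.2429]
tool_rot: [3.14, 0.001, 1.514]
force: [0.9, -0.2, -1.8]
grip_width: 0.0576
finger_force: 75.9
clock: 29.47
position: [0.597, -0.1104, 0.2403]
tool_rot: [-3.141, -0.002, 1.517]
force: [0.4, -0.5, -1.4]
grip_width: 0.0578
finger_force: 75.9
clock: 30.13
position: [0.5966, -0.1129, 0.2408]
tool_rot: [3.14, -0.844, 1.517]
force: [-0.5, -0.7, -2.3]
grip_width: 0.0582
finger_force: 75.9
clock: 30.8
position: [0.5969, -0.1113, 0.2406]
tool_rot: [3.141, -1.134, 1.519]
force: [0.7, 0.4, -1.5]
grip_width: 0.0574
finger_force: 76.0
{'clock': 30.8, 'qpos': [0.501, 0.856, 0.009, 1.496, -0.956, 1.56, 0.882], 'position': [0.597, -0.111, 0.241], 'tool_rot': [3.141, -1.134, 1.519], 'force': [0.667, 0.391, -1.452], 'grip_width': 0.057, 'finger_force': 75.978}
top 406
 pct2/50/98 [[-70.6, -29.5, 3.6], [8.5, 0.4, 5.7], [26.9, 28.5, 18.3]]
 z=ax+by+c [0.165 0.034 6.438]
 px 314 333 197 223
scene 427
 pct2/50/98 [[-75.3, -30.6, 2.2], [-38.8, 12.8, 6.6], [23.3, 32.2, 19.0]]
 z=ax+by+c [-5.000e-03  1.090e-01  6.462e+00]
 px 237 262 171 212
{'clock': 30.9, 'qpos': [0.502, 0.857, 0.009, 1.496, -0.956, 1.56, 0.882], 'position': [0.597, -0.112, 0.24], 'tool_rot': [-3.141, -1.135, 1.518], 'force': [0.118, -0.017, -2.293], 'grip_width': 0.058, 'finger_force': 75.977}
rot(deg, present tool axes) [-0.08 -0.01  0.03] | shift present axes [ 16.3  -6.  135.1] | shift after rot [ 16.4  -6.2 135.1] |D| 136.2
```

```bash
python3 -m crank '.03 .003 -.001 .025 0 0 0;.03 .003 -.001 .027 0 0 0;.03 .003 -.001 .029 0 0 0;.03 .004 -.0015 .029 0 0 0;.03 .004 -.0015 .029 0 0 0;.03 0 0 0 0 0 0;.03 0 0 0 0 0 0;.03 0 0 0 0 0 0'
python3 -m crank '.03 -.015 0 0 0 0 0;.03 -.018 0 0 0 0 0;.03 -.018 0 0 0 0 0;.03 -.018 0 0 0 0 0;.03 -.016 0 0 0 0 0;.03 0 0 0 0 0 0;.03 0 0 0 0 0 0;.03 0 0 0 0 0 0'
python3 to.py 595.1 -28.8 88.1 86.9 65
```

```text
clock: 31.57
position: [0.5979, 0.0209, 0.1966]
tool_rot: [-3.14, -1.135, 1.516]
force: [0.4, 0.3, -1.0]
grip_width: 0.0576
finger_force: 75.9
clock: 32.23
position: [0.5959, -0.0147, 0.1197]
tool_rot: [-3.139, -1.136, 1.515]
force: [0.7, 0.3, -1.1]
grip_width: 0.0577
finger_force: 76.0
{'clock': 32.233, 'qpos': [0.411, 0.979, -0.05, 1.64, -1.05, 1.319, 1.046], 'position': [0.596, -0.015, 0.12], 'tool_rot': [-3.139, -1.136, 1.515], 'force': [0.746, 0.331, -1.119], 'grip_width': 0.058, 'finger_force': 75.985}
rot(deg, present tool axes) [-0.01 -0.1  -0.05] | shift present axes [-34.6   0.    0.5] | shift after rot [-34.6  -0.    0.6] |D| 34.6
```

```bash
python3 -m crank '.03 -.008 0 .0006 0 0 0;.03 -.007 0 0 0 0 0;.03 -.006 0 0 0 0 0;.03 -.005 0 0 0 0 0;.03 -.004 0 0 0 0 0;.03 -.002 0 0 0 0 0;.03 0 0 0 0 0 0;.03 0 0 0 0 0 0'
python3 -m crank '.03 -.001 0 0 0 0 0;.03 -.001 0 0 0 0 0;.03 -.001 0 0 0 0 0;.03 -.001 0 0 0 0 0;.03 -.001 0 0 0 0 0;.03 0 0 0 0 0 0;.03 0 0 0 0 0 0;.03 0 0 0 0 0 0'
python3 to.py 595.1 -28.8 88.1 86.9 65
```

```text
clock: 32.9
position: [0.595, -0.0273, 0.09]
tool_rot: [-3.138, -1.136, 1.514]
force: [0.1, 0.3, -0.6]
grip_width: 0.0574
finger_force: 76.0
clock: 33.57
position: [0.595, -0.0283, 0.0871]
tool_rot: [-3.141, -1.14, 1.518]
force: [-2.4, 4.0, 12.3]
grip_width: 0.0577
finger_force: 76.3
{'clock': 33.567, 'qpos': [0.428, 1.04, -0.046, 1.609, -1.04, 1.319, 1.081], 'position': [0.595, -0.028, 0.087], 'tool_rot': [-3.141, -1.14, 1.518], 'force': [-2.449, 4.023, 12.308], 'grip_width': 0.058, 'finger_force': 76.258}
rot(deg, present tool axes) [-0.11 -0.3   0.03] | shift present axes [ 0.6  0.1 -0.9] | shift after rot [ 0.6  0.1 -0.9] |D| 1.1
```

```bash
python3 -m crank '.03 .0012 0 0 0 0 0;.065 0 0 0 0 0 0;.0854 0 0 0 0 0 0;.0854 0 0 0 0 0 0;.0854 0 0 0 0 0 0;.0854 0 0 0 0 0 0;.0854 0 0 0 0 0 0;.0854 0 0 0 0 0 0'
python3 -m crank '.0854 0 0 -.01 0 0 0;.0854 0 0 -.02 0 0 0;.0854 0 0 -.03 0 0 0;.0854 .02 0 -.03 0 0 0;.0854 .03 0 -.02 0 0 0;.0854 .035 0 0 0 0 0;.0854 .035 0 0 0 0 0;.0854 0.02 0 0 0 0 0'
python3 -m crank '.0854 0 0 0 0 -7 0;.0854 0 0 0 0 -7 0;.0854 0 0 0 0 -7 0;.0854 0 0 0 0 -7 0;.0854 0 0 0 0 -7 0;.0854 0 0 0 0 0 0;.0854 0 0 0 0 0 0;.0854 0 0 0 0 0 0'
python3 to.py 585.9 -199.4 140 86.9 30
```

```text
clock: 34.23
position: [0.5949, -0.029, 0.0865]
tool_rot: [-3.138, -1.136, 1.514]
force: [-0.0, -0.3, -0.4]
grip_width: 0.0858
finger_force: 0.0
clock: 34.9
position: [0.5932, -0.0694, 0.2636]
tool_rot: [3.138, -1.136, 1.521]
force: [-0.1, 0.3, -0.7]
grip_width: 0.0855
finger_force: 0.0
clock: 35.57
position: [0.5926, -0.0702, 0.2599]
tool_rot: [-3.139, -0.527, 1.515]
force: [-0.8, 0.1, -0.1]
grip_width: 0.0855
finger_force: 0.0
{'clock': 35.567, 'qpos': [0.146, 0.566, 0.19, 1.636, -0.662, 1.192, 0.589], 'position': [0.593, -0.07, 0.26], 'tool_rot': [-3.139, -0.527, 1.515], 'force': [-0.752, 0.058, -0.068], 'grip_width': 0.085, 'finger_force': 0.0}
rot(deg, present tool axes) [-0.09 -0.17 -0.07] | shift present axes [-172.     0.5   38.6] | shift after rot [-171.9    0.3   39.1] |D| 176.3
```

```bash
python3 -m crank '.0854 -.030 0 .007 0 0 0;.0854 -.032 0 .008 0 0 0;.0854 -.035 0 .008 0 0 0;.0854 -.035 0 .008 0 0 0;.0854 -.030 0 .008 0 0 0;.0854 -.01 0 0 0 0 0;.0854 0 0 0 0 0 0;.0854 0 0 0 0 0 0'
python3 to.py 588.3 -154.5 62 86.9 30
python3 - <<'E'
from carr import *
f,w=snap('top','t6'); 
try: carrier(f['pixels'],w)
except Exception as e: print(e)
f2,w=snap('scene','s6'); cv2.imwrite('pics/s6c.png',cv2.resize(np.hstack([f2['pixels'][150:300,180:390,::-1],f['pixels'][150:300,210:400,::-1]]),None,fx=1.95,fy=1.95))
E
```

```text
clock: 36.23
position: [0.5855, -0.1991, 0.1398]
tool_rot: [-3.139, -0.527, 1.514]
force: [0.2, 0.9, 0.5]
grip_width: 0.0855
finger_force: 0.0
{'clock': 36.233, 'qpos': [0.346, 0.789, 0.189, 1.566, -0.672, 1.151, 0.833], 'position': [0.586, -0.199, 0.14], 'tool_rot': [-3.139, -0.527, 1.514], 'force': [0.196, 0.917, 0.506], 'grip_width': 0.086, 'finger_force': 0.0}
rot(deg, present tool axes) [-0.06 -0.19 -0.14] | shift present axes [-0.4  0.5 89.7] | shift after rot [-0.2  0.4 89.7] |D| 89.7
handle top 49 [ 588.48933823 -149.47872617   76.02025794] [ 583.52576215 -165.46207314   69.75400736] [ 594.77333204 -134.87733478   83.47620201]
org [300. 218.] 128 [592.6 -63.3  42.4] ymin/max [573. -78.   7.] [611. -50.  71.]
org [313. 223.] 12 [581.6 -98.9  19. ] ymin/max [ 573. -101.   13.] [590. -97.  25.]
all (592.4405517578125, -57.24395751953125) (166.49440002441406, 294.80426025390625) 0.620131254196167
edge [8.71723413e-02 5.38649293e+02] [529.0, 512.0, 512.0, 518.0, 532.0, 548.0, 515.0, 551.0, 526.0, 532.0, 549.0, 520.0, 520.0, 529.0, 532.0, 540.0, 540.0, 512.0, 546.0, 509.0, 529.0, 546.0, 548.0, 534.0, 534.0, 517.0, 540.0, 540.0, 540.0, 558.0, 531.0, 531.0, 559.0, 559.0, 509.0, 543.0, 551.0]
edge [4.39917642e-03 6.63332863e+02] [645.0, 670.0, 670.0, 673.0, 673.0, 662.0, 676.0, 676.0, 670.0, 665.0, 656.0, 667.0, 667.0, 673.0, 633.0, 639.0, 633.0, 634.0, 676.0, 676.0, 670.0, 670.0, 664.0, 655.0, 655.0, 636.0, 675.0, 673.0, 673.0, 667.0, 664.0, 658.0, 658.0, 667.0, 672.0, 669.0, 672.0]
```

View pics/s6c.png

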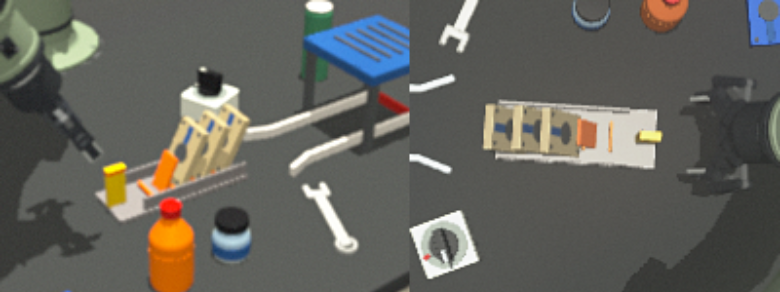

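All three plates stand in slots 1–3. Grip the handle.

```bash
python3 -m crank '.0854 0 0 .015 0 0 0;.0854 0 0 .022 0 0 0;.0854 0 0 .022 0 0 0;.0854 0 0 .018 0 0 0;.0854 0 0.0005 .012 0 0 0;.0854 0 0 0 0 0 0;.0854 0 0 0 0 0 0;.0854 0 0 0 0 0 0'
python3 to.py 588.3 -154.5 62 86.9 30
python3 -m crank '.0 0 0 0 0 0 0;0 0 0 0 0 0 0;0 0 0 0 0 0 0;0 0 0 0 0 0 0;0 0 0 0 0 0 0;0 0 0 0 0 0 0;0 0 0 0 0 0 0;0 0 0 0 0 0 0' 40
python3 -m crank '.0 0 0 0 0 0 0;0 0 0 0 0 0 0;0 0 0 0 0 0 0;0 0 0 0 0 0 0;0 0 0 0 0 0 0;0 0 0 0 0 0 0;0 0 0 0 0 0 0;0 0 0 0 0 0 0'
python3 to.py 601 40 62 88.7 30
```

```text
clock: 37.0
position: [0.5891, -0.1549, 0.0641]
tool_rot: [3.141, -0.525, 1.517]
force: [0.1, -0.3, 1.0]
grip_width: 0.085
finger_force: 0.0
{'clock': 37.0, 'qpos': [0.31, 0.867, 0.14, 1.639, -0.734, 0.991, 0.88], 'position': [0.589, -0.155, 0.064], 'tool_rot': [3.141, -0.525, 1.517], 'force': [0.102, -0.28, 0.955], 'grip_width': 0.085, 'finger_force': 0.0}
rot(deg, present tool axes) [ 0.   -0.05  0.01] | shift present axes [-0.8 -0.8  2. ] | shift after rot [-0.8 -0.8  2. ] |D| 2.3
clock: 37.67
position: [0.5887, -0.1544, 0.063]
tool_rot: [-3.14, -0.525, 1.516]
force: [0.7, -1.2, 2.9]
grip_width: 0.0115
finger_force: 39.8
clock: 38.33
position: [0.5887, -0.1544, 0.063]
tool_rot: [-3.14, -0.525, 1.516]
force: [0.1, -2.2, 5.8]
grip_width: 0.0115
finger_force: 40.0
{'clock': 38.333, 'qpos': [0.31, 0.869, 0.139, 1.64, -0.735, 0.99, 0.881], 'position': [0.589, -0.154, 0.063], 'tool_rot': [-3.14, -0.525, 1.516], 'force': [0.063, -2.225, 5.818], 'grip_width': 0.012, 'finger_force': 40.048}
rot(deg, present tool axes) [ 0.84 -0.09 -1.58] | shift present axes [168.    1.8  98.5] | shift after rot [168.    7.9  98.2] |D| 194.8
```

```bash
python3 -m crank '0 .0035 .0005 .002 0 0 0;0 .0069 .0013 .004 .125 0 -.22;0 .0095 .0018 .0055 .125 0 -.22;0 .0104 .002 .006 .125 0 -.22;0 .0104 .002 .006 .125 0 -.22;0 .0104 .002 .006 .125 0 -.22;0 .0104 .002 .006 .125 0 -.22;0 .0078 .0015 .0045 .125 0 -.22' 70
python3 -m crank '0 0 0 0 0 0 0;0 0 0 0 0 0 0;0 0 0 0 0 0 0;0 0 0 0 0 0 0;0 0 0 0 0 0 0;0 0 0 0 0 0 0;0 0 0 0 0 0 0;0 0 0 0 0 0 0'
python3 to.py 604.7 -75 63 88.67 30
cat > cl.py <<'E'
from h import *
import sys
f,w=snap('top',sys.argv[1]); hsv=cv2.cvtColor(f['pixels'],cv2.COLOR_RGB2HSV).astype(int); z=w[...,2]
# wall tops: grey, z 25-40
y0,y1=map(float,sys.argv[2:4])
m=(z>.022)&(z<.042)&(hsv[...,1]<60)&(w[...,0]>.53)&(w[...,0]<.68)&(w[...,1]>y0)&(w[...,1]<y1)
P=w[m]*1000
for lo,hi in((540,600),(610,670)):
    q=P[(P[:,0]>lo)&(P[:,0]<hi)]
    if len(q)>8:
        v=cv2.fitLine(q[:,:2].astype(np.float32),cv2.DIST_HUBER,0,.01,.01).ravel(); s=v[0]/v[1]; print('wall n',len(q),'slope',round(s,4),'x at',round(v[3]),':',round(v[2],1))
b=(hsv[...,0]>10)&(hsv[...,0]<32)&(hsv[...,1]>15)&(hsv[...,2]>80)&(z>.085)&(z<.12)&(w[...,0]>.54)&(w[...,0]<.67)&(w[...,1]>y0-.05)
n,l,s,c=cv2.connectedComponentsWithStats(b.astype(np.uint8))
for i in range(1,n):
    if s[i,4]>15: print('plate top',np.round(np.nanmean(w[l==i],0)*1000,1),s[i,4])
E
python3 cl.py t7 -.10 .18
```

```text
clock: 39.0
position: [0.6051, -0.0747, 0.063]
tool_rot: [-3.141, -0.524, 1.548]
force: [-0.5, -6.8, 5.6]
grip_width: 0.0108
finger_force: 68.9
clock: 39.67
position: [0.6047, -0.0744, 0.0631]
tool_rot: [-3.14, -0.527, 1.547]
force: [0.3, 5.8, 2.9]
grip_width: 0.0114
finger_force: 68.5
{'clock': 39.667, 'qpos': [0.204, 0.851, 0.106, 1.678, -0.764, 0.929, 0.824], 'position': [0.605, -0.074, 0.063], 'tool_rot': [-3.14, -0.527, 1.547], 'force': [0.251, 5.789, 2.855], 'grip_width': 0.011, 'finger_force': 68.517}
rot(deg, present tool axes) [-0.1  -0.18 -0.01] | shift present axes [-0.5 -0.  -0.2] | shift after rot [-0.5 -0.  -0.2] |D| 0.6
wall n 133 slope 0.0197 x at 48 : 570.0
wall n 136 slope 0.0323 x at 50 : 645.2
plate top [607.1 146.7  99.3] 189
plate top [607.9 108.6  98.9] 188
plate top [605.2  71.   99.6] 180
```

```bash
python3 -m crank '0 .0035 0 .002 0 0 0;0 .0069 0 .004 0 0 0;0 .0087 0 .005 0 0 0;0 .0087 0 .005 0 0 0;0 .0087 0 .005 0 0 0;0 .0087 0 .005 0 0 0;0 .0087 0 .005 0 0 0;0 .0087 0 .005 0 0 0'
python3 -m crank '0 .0087 0 .005 0 0 0;0 .0087 0 .005 0 0 0;0 .0087 0 .005 0 0 0;0 .0087 0 .005 0 0 0;0 .0087 0 .005 0 0 0;0 .0069 0 .004 0 0 0;0 .0035 0 .002 0 0 0;0 0 0 0 0 0 0'
python3 to.py 611.5 221 63 88.67 30
python3 cl.py t8 .05 .30
```

```text
clock: 40.38
position: [0.6066, -0.0042, 0.0631]
tool_rot: [-3.141, -0.524, 1.546]
force: [1.2, -5.2, 2.8]
grip_width: 0.0114
finger_force: 69.3
clock: 41.05
position: [0.6077, 0.0609, 0.0633]
tool_rot: [-3.14, -0.526, 1.548]
force: [-0.0, 1.7, -4.7]
grip_width: 0.011
finger_force: 68.1
{'clock': 41.05, 'qpos': [0.027, 0.812, 0.046, 1.767, -0.846, 0.787, 0.717], 'position': [0.608, 0.061, 0.063], 'tool_rot': [-3.14, -0.526, 1.548], 'force': [-0.046, 1.716, -4.68], 'grip_width': 0.011, 'finger_force': 68.073}
rot(deg, present tool axes) [-0.14 -0.14  0.04] | shift present axes [138.4   0.4  80.7] | shift after rot [1.386e+02 1.000e-01 8.030e+01] |D| 160.2
wall n 140 slope 0.0223 x at 186 : 572.5
wall n 146 slope 0.0358 x at 183 : 648.7
plate top [629.4 272.6  90.9] 24
plate top [609.8 242.1  99.3] 188
plate top [609.  205.1  98.4] 170
plate top [591.4 273.2  91.2] 32
```

```bash
python3 -m crank '0 .0034 0 .0022 0 0 0;0 .0069 0 .004 0 0 0;0 .0086 0 .0051 0 0 0;0 .0087 0 .005 0 0 0;0 .0087 0 .005 0 0 0;0 .0087 0 .005 0 0 0;0 .0087 0 .005 0 0 0;0 .0087 0 .005 0 0 0'
python3 -m crank '0 .0087 0 .005 0 0 0;0 .0087 0 .005 0 0 0;0 .0087 0 .005 0 0 0;0 .0069 0 .004 0 0 0;0 .0043 0 .0025 0 0 0;0 .0035 0 .002 0 0 0;0 0 0 0 0 0 0;0 0 0 0 0 0 0'
python3 to.py 611.5 221 63 88.67 30
python3 - <<'E'
from h import *
f,w=snap('scene','s9'); cv2.imwrite('pics/s9c.png',cv2.resize(f['pixels'][110:290,250:450,::-1],None,fx=3,fy=3))
E
```

```text
clock: 41.77
position: [0.6096, 0.1328, 0.0632]
tool_rot: [-3.14, -0.525, 1.547]
force: [-0.2, -2.8, -1.3]
grip_width: 0.011
finger_force: 68.7
clock: 42.43
position: [0.6106, 0.1791, 0.0635]
tool_rot: [-3.14, -0.526, 1.548]
force: [0.5, 2.2, -4.4]
grip_width: 0.0105
finger_force: 68.1
{'clock': 42.433, 'qpos': [-0.141, 0.806, 0.005, 1.777, -0.906, 0.687, 0.594], 'position': [0.611, 0.179, 0.063], 'tool_rot': [-3.14, -0.526, 1.548], 'force': [0.474, 2.195, -4.382], 'grip_width': 0.01, 'finger_force': 68.143}
rot(deg, present tool axes) [-0.09 -0.12  0.  ] | shift present axes [36.  -0.  21.4] | shift after rot [36.  -0.  21.3] |D| 41.9
```

View pics/s9c.png

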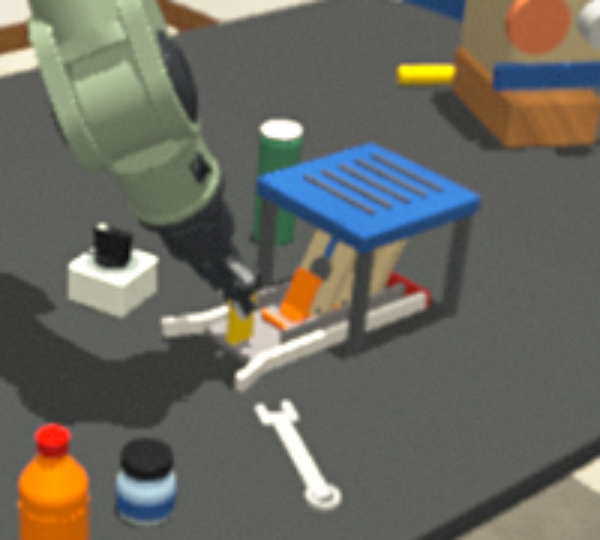

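```bash
python3 -m crank '0 .0033 0 .0023 0 0 0;0 .0043 0 .0025 0 0 0;0 .0043 0 .0025 0 0 0;0 .0043 0 .0025 0 0 0;0 .0043 0 .0025 0 0 0;0 .0043 0 .0025 0 0 0;0 .0026 0 .0015 0 0 0;0 0 0 0 0 0 0'
python3 -m crank '0 .0017 0 .001 0 0 0;0 .0017 0 .001 0 0 0;0 .0017 0 .001 0 0 0;0 0 0 0 0 0 0;0 0 0 0 0 0 0;0 0 0 0 0 0 0;0 0 0 0 0 0 0;0 0 0 0 0 0 0'
python3 to.py 611.5 221 63 88.67 30
```

```text
clock: 43.15
position: [0.6125, 0.2001, 0.0628]
tool_rot: [3.141, -0.515, 1.541]
force: [-24.2, -70.1, 42.7]
grip_width: 0.0113
finger_force: 82.1
clock: 43.82
position: [0.6131, 0.203, 0.0625]
tool_rot: [3.14, -0.512, 1.539]
force: [-27.9, -87.0, 50.6]
grip_width: 0.0109
finger_force: 90.1
{'clock': 43.817, 'qpos': [-0.189, 0.806, 0.011, 1.771, -0.912, 0.66, 0.55], 'position': [0.613, 0.203, 0.063], 'tool_rot': [3.14, -0.512, 1.539], 'force': [-27.917, -86.983, 50.592], 'grip_width': 0.011, 'finger_force': 90.143}
rot(deg, present tool axes) [ 0.33  0.67 -0.45] | shift present axes [15.9 -2.2  8.4] | shift after rot [15.8 -2.   8.6] |D| 18.1
```

Contact. Relieve the push, then check whether it is the stop.

```bash
python3 -m crank '0 -.005 0 -.003 0 0 0;0 -.004 0 -.0022 0 0 0;0 -.001 0 0 0 0 0;0 0 0 0 0 0 0;0 0 0 0 0 0 0;0 0 0 0 0 0 0;0 0 0 0 0 0 0;0 0 0 0 0 0 0'
python3 to.py 611.5 200 63 88.67 30
python3 - <<'E'
from h import *
d=np.load('scene0.npz'); px,w=d['px'],d['w']; hsv=cv2.cvtColor(px,cv2.COLOR_RGB2HSV).astype(int)
def red(px,w):
    hsv=cv2.cvtColor(px,cv2.COLOR_RGB2HSV).astype(int)
    m=((hsv[...,0]<6)|(hsv[...,0]>174))&(hsv[...,1]>130)&(w[...,2]<.07)&(w[...,0]>.5)&(w[...,0]<.72)&(w[...,1]>.3)&(w[...,1]<.5)
    p=w[m]*1000; print('red',len(p),np.round(np.percentile(p,[2,25,50,75,98],axis=0),1).tolist())
red(px,w)
f,w2=snap('scene','s10'); red(f['pixels'],w2)
hsv=cv2.cvtColor(f['pixels'],cv2.COLOR_RGB2HSV).astype(int)
m=(hsv[...,1]<70)&(w2[...,2]>.025)&(w2[...,2]<.045)&(w2[...,0]>.63)&(w2[...,0]<.665)&(w2[...,1]>.2)&(w2[...,1]<.5)
p=w2[m]*1000; print('wall top',len(p),np.round(np.percentile(p,[2,50,98],axis=0),1).tolist())
E
python3 - <<'E'
import cv2
a=cv2.imread('pics/s10.png')[160:270,290:430]; cv2.imwrite('pics/s10c.png',cv2.resize(a,None,fx=5,fy=5,interpolation=cv2.INTER_CUBIC))
E
```

```text
clock: 44.48
position: [0.6117, 0.2029, 0.0625]
tool_rot: [-3.141, -0.523, 1.546]
force: [-7.1, -19.5, 10.4]
grip_width: 0.0112
finger_force: 79.9
{'clock': 44.483, 'qpos': [-0.178, 0.808, 0.002, 1.771, -0.915, 0.667, 0.564], 'position': [0.612, 0.203, 0.063], 'tool_rot': [-3.141, -0.523, 1.546], 'force': [-7.143, -19.464, 10.367], 'grip_width': 0.011, 'finger_force': 79.936}
rot(deg, present tool axes) [ 0.02  0.05 -0.1 ] | shift present axes [-2.3 -0.1 -1.9] | shift after rot [-2.3 -0.1 -1.9] |D| 2.9
red 93 [[580.4, 414.4, -2.6], [599.9, 418.5, 6.2], [617.4, 420.0, 11.4], [634.3, 422.2, 16.5], [668.3, 429.3, 20.3]]
red 13 [[626.0, 418.2, 1.6], [629.3, 420.0, 12.8], [662.9, 421.6, 16.7], [667.4, 424.4, 17.2], [668.9, 428.1, 20.4]]
wall top 73 [[647.5, 228.6, 25.3], [653.4, 338.1, 29.7], [658.6, 411.9, 35.0]]
```

View pics/s10c.png

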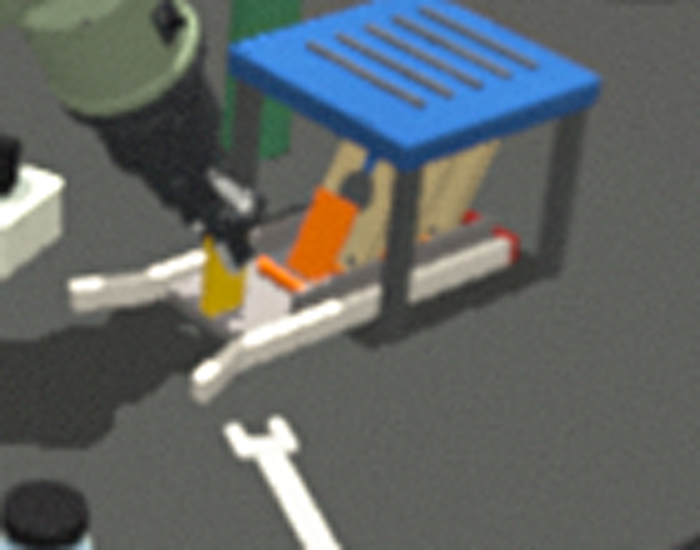

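The carrier meets the red stop (stop face at y≈420, carrier home, hard contact). Release and back out.

```bash
python3 -m crank '0 -.0018 0 -.001 0 0 0;0 0 0 0 0 0 0;.03 0 0 0 0 0 0;.0854 0 0 0 0 0 0;.0854 0 0 0 0 0 0;.0854 0 0 0 0 0 0;.0854 0 0 0 0 0 0;.0854 0 0 0 0 0 0'
python3 -m crank '.0854 0 0 -.01 0 0 0;.0854 0 0 -.02 0 0 0;.0854 0 0 -.03 0 0 0;.0854 0 0 -.035 0 0 0;.0854 0 0 -.035 0 0 0;.0854 0 0 -.03 0 0 0;.0854 0 0 -.02 0 0 0;.0854 0 0 0 0 0 0'
python3 -m crank '.0854 0 0 0 0 -6 0;.0854 0 0 0 0 -6 0;.0854 0 0 0 0 -6 0;.0854 0 0 0 0 -6 0;.0854 0 0 0 0 -6 0;.0854 -.02 0 0 0 0 0;.0854 -.03 0 0 0 0 0;.0854 -.03 0 0 0 0 0'
python3 - <<'E'
from h import *
st(); f,w=snap('top','t11'); z=w[...,2]; px=f['pixels']
hsv=cv2.cvtColor(px,cv2.COLOR_RGB2HSV).astype(int)
p=w[(z>.068)&(z<.09)&(hsv[...,0]>18)&(hsv[...,0]<38)&(hsv[...,1]>90)&(w[...,1]>.1)&(w[...,1]<.3)]*1000
print('handle',len(p),p.mean(0) if len(p) else '')
t=(z>.035)&(z<.1)&(abs(w[...,0]-.43)<.12)&(abs(w[...,1]-.13)<.12)&(w[...,0]<.53)
n,l,s,c=cv2.connectedComponentsWithStats(t.astype(np.uint8))
for i in range(1,n):
    if s[i,4]>100:
        q=w[l==i]*1000; print('case',s[i,4],c[i],cv2.minAreaRect(q[:,:2].astype(np.float32)))
        k=q[q[:,2]>75]; 
        if len(k)>20: print('knob',len(k),cv2.minAreaRect(k[:,:2].astype(np.float32)),k.mean(0))
        r=(l==i)&((hsv[...,0]<8)|(hsv[...,0]>172))&(hsv[...,1]>110); print('red',w[r].mean(0)*1000,r.sum())
f2,w=snap('scene','s11'); cv2.imwrite('pics/s11c.png',cv2.resize(np.hstack([f2['pixels'][140:270,240:420,::-1],px[160:290,90:270,::-1]]),None,fx=2.2,fy=2.2))
E
```

```text
clock: 45.2
position: [0.6113, 0.2035, 0.0625]
tool_rot: [-3.14, -0.526, 1.547]
force: [-0.1, -0.1, 0.1]
grip_width: 0.0821
finger_force: 0.0
clock: 45.87
position: [0.611, 0.1099, 0.2227]
tool_rot: [3.136, -0.524, 1.547]
force: [0.7, 0.7, 0.2]
grip_width: 0.085
finger_force: 0.0
clock: 46.53
position: [0.6072, 0.034, 0.218]
tool_rot: [-3.14, -0.001, 1.552]
force: [0.6, -1.7, -0.5]
grip_width: 0.0859
finger_force: 0.0
{'clock': 46.533, 'qpos': [-0.436, 0.567, 0.42, 1.695, -0.276, 0.94, 0.071], 'position': [0.607, 0.034, 0.218], 'tool_rot': [-3.14, -0.001, 1.552], 'force': [0.555, -1.692, -0.477], 'grip_width': 0.086, 'finger_force': 0.0}
handle 44 [610.6120215  201.73979211  76.0194313 ]
```

View pics/s11c.png

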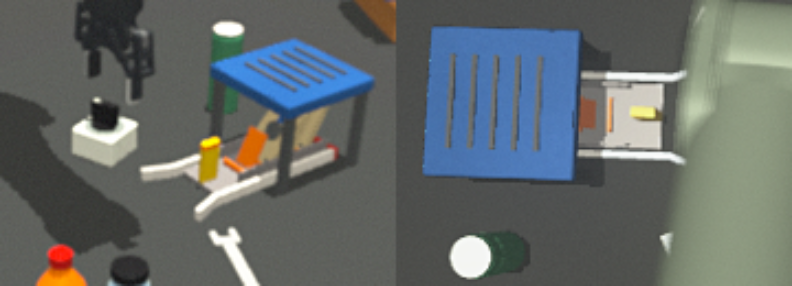

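Checking the gap in a single camera frame: handle centre to stop face should be 215 mm when home.

Run:
```python
from h import *
def hs(p): return cv2.cvtColor(p,cv2.COLOR_RGB2HSV).astype(int)
d=np.load('scene0.npz'); px,w=d['px'],d['w']*1000; h=hs(px)
m=((h[...,0]<6)|(h[...,0]>174))&(h[...,1]>130)&(w[...,2]<40)&(w[...,0]>560)&(w[...,0]<690)&(w[...,1]>380)&(w[...,1]<460)
p=w[m]
q=p[(p[:,2]<13)&(p[:,2]>1)]; print('face n',len(q),'y med',np.median(q[:,1]),'fit y=a+b(x-612)',np.polyfit(q[:,0]-612,q[:,1],1))
q=p[p[:,2]>14]; print('top',len(q),np.percentile(q[:,1],[2,50,98]),np.percentile(q[:,2],[2,50,98]))
for n,ylo,yhi in(('scene0',-200,-100),('s11',150,260)):
    d=np.load(n+'.npz'); px,w=d['px'],d['w']*1000; h=hs(px)
    m=(h[...,0]>5)&(h[...,0]<38)&(h[...,1]>120)&(w[...,2]>20)&(w[...,2]<74)&(w[...,1]>ylo)&(w[...,1]<yhi)&(w[...,0]>570)&(w[...,0]<625)
    nn,l,s,c=cv2.connectedComponentsWithStats(m.astype(np.uint8)); i=1+np.argmax(s[1:,4]); print(n,'comps',s[1:,4].tolist())
    p=w[l==i]; print(' handle',len(p),np.round(np.percentile(p,[2,25,50,75,98],axis=0),1).tolist())
    f=p[p[:,0]>np.percentile(p[:,0],98)-5]; print(' xface y',np.percentile(f[:,1],[3,97]))
for n,ylo in(('t7',0),('t11',0)):
    d=np.load(n+'.npz'); w=d['w']*1000
d=np.load('t11.npz'); px,w=d['px'],d['w']*1000; h=hs(px)
# carrier rear edge & side edges vs rails, z 7..14
for y in range(190,256,8):
    q=w[(abs(w[...,1]-y)<4)&(w[...,0]>545)&(w[...,0]<680)&(w[...,2]>6)&(w[...,2]<45)]
    x=np.sort(q[:,0]); g=np.where(np.diff(x)>3)[0]; print(y,np.round(x[[0,-1]],1),[(round(x[k]),round(x[k+1])) for k in g])
```

```text
face n 44 y med 419.6624383551796 fit y=a+b(x-612) [4.16402228e-03 4.19943182e+02]
top 38 [414.17264585 420.4674128  428.90662148] [14.7541744  17.40029116 21.37578134]
scene0 comps [1, 152, 2, 2]
 handle 152 [[583.5, -165.8, 20.8], [591.9, -160.6, 34.7], [593.4, -153.0, 47.2], [595.2, -144.7, 61.5], [597.2, -137.4, 73.1]]
 xface y [-164.85921229 -137.41274155]
s11 comps [119, 2, 1]
 handle 119 [[605.2, 186.0, 21.3], [613.3, 190.1, 33.2], [614.9, 198.6, 49.2], [616.8, 208.5, 61.1], [619.3, 216.7, 73.3]]
 xface y [186.01947051 215.02988615]
190 [555.9 664.6] [(564, 570), (581, 584), (589, 592), (643, 646), (652, 657)]
198 [555.9 664.8] [(564, 570), (606, 623), (652, 657)]
206 [558.1 677.7] [(564, 570), (606, 626), (652, 659), (665, 678)]
214 [558.  677.8] [(564, 570), (586, 589), (606, 626), (652, 658), (665, 678)]
222 [557.9 665.1] [(564, 572), (609, 626), (654, 658)]
230 [558.  665.1] [(564, 572), (600, 603), (612, 615), (655, 659)]
238 [558.2 677.6] [(567, 572), (574, 578), (652, 659), (665, 678)]
246 [560.7 665.3] [(567, 572), (589, 592), (653, 659)]
254 [560.7 665.5] [(566, 572), (634, 637), (652, 659)]
```

Handle-to-stop agrees within calibration, and 87 N of push with clear rail gaps on both sides means the carrier is on the stop. Now the timer: check whether it moved.

```bash
python3 - <<'E'
from h import *
for n in('scene0','s11'):
    d=np.load(n+'.npz'); w=d['w']*1000
    t=(w[...,2]>42)&(w[...,2]<100)&(abs(w[...,0]-430)<90)&(abs(w[...,1]-130)<90)
    l,lab,s,c=cv2.connectedComponentsWithStats(t.astype(np.uint8)); i=1+np.argmax(s[1:,4]); q=w[lab==i]
    tp=q[(q[:,2]<54)]; k=q[q[:,2]>62]
    print(n,'case',s[i,4],c[i],cv2.minAreaRect(tp[:,:2].astype(np.float32)),'knob',k.mean(0))
E
python3 to.py 438 135.5 150 109.3 0
```

```text
scene0 case 315 [287.1015873  195.26984127] ((438.1406555175781, 135.1586456298828), (76.42147827148438, 79.70410919189453), 19.05733299255371) knob [441.00223939 131.86995098  77.34777794]
s11 case 327 [287.05504587 195.49235474] ((438.2655334472656, 132.35989379882812), (79.92288208007812, 80.9231185913086), 20.213031768798828) knob [440.12373709 132.25119683  76.52239869]
{'clock': 46.633, 'qpos': [-0.429, 0.566, 0.423, 1.696, -0.275, 0.94, 0.071], 'position': [0.607, 0.028, 0.219], 'tool_rot': [-3.141, 0.001, 1.542], 'force': [-0.16, 0.516, -0.1], 'grip_width': 0.085, 'finger_force': 0.0}
rot(deg, present tool axes) [-6.000e-02  2.000e-02 -2.092e+01] | shift present axes [ 102.8 -172.    68.7] | shift after rot [ 157.5 -124.    68.6] |D| 211.9
```

```bash
python3 -m crank '.05 .017 -.0287 .0115 0 0 0;.05 .017 -.0287 .0115 0 0 0;.05 .017 -.0287 .0115 0 0 0;.05 .017 -.0287 .0115 0 0 0;.05 .017 -.0287 .0115 0 0 0;.05 .0178 -.0285 .0112 0 0 0;.05 0 0 0 0 0 -6;.05 0 0 0 0 0 -6' 100
python3 -m crank '.05 0 0 0 0 0 -6.5;.05 0 0 0 0 0 -6.5;.05 0 0 0 0 0 -6.5;.05 0 0 0 0 0 -6.5;.05 0 0 0 0 0 -6.5;.05 0 0 0 0 0 -6.5;.05 0 0 0 0 0 -6.5;.05 0 0 0 0 0 -6.5'
python3 -m crank '.05 0 0 0 0 0 -6.5;.05 0 0 0 0 0 -6.5;.05 0 0 0 0 0 -6.5;.05 0 0 0 0 0 -6.5;.05 0 0 0 0 0 -6.5;.05 0 0 0 0 0 -6.5;.05 0 0 0 0 0 -6.5;.05 0 0 0 0 0 0'
python3 to.py 438 135.5 110 199.3 0
```

```text
clock: 47.3
position: [0.4361, 0.1413, 0.1495]
tool_rot: [-3.139, -0.002, 1.765]
force: [1.0, -1.1, 0.7]
grip_width: 0.0497
finger_force: 0.0
clock: 47.97
position: [0.4378, 0.1399, 0.1499]
tool_rot: [3.14, -0.002, 2.67]
force: [0.0, -0.0, 0.4]
grip_width: 0.0502
finger_force: 0.0
clock: 48.63
position: [0.4378, 0.1398, 0.1499]
tool_rot: [3.14, -0.0, -2.819]
force: [-0.0, -0.4, 0.3]
grip_width: 0.0502
finger_force: 0.0
{'clock': 48.633, 'qpos': [-0.327, 0.421, -0.138, 2.109, 0.094, 0.618, 1.364], 'position': [0.438, 0.14, 0.15], 'tool_rot': [3.14, -0.0, -2.819], 'force': [-0.001, -0.384, 0.346], 'grip_width': 0.05, 'finger_force': 0.0}
rot(deg, present tool axes) [ 0.12 -0.02 -0.8 ] | shift present axes [ 1.2 -4.2 39.9] | shift after rot [ 1.2 -4.1 39.9] |D| 40.1
```

```bash
python3 -m crank '.05 .0012 -.0042 .01 0 0 -.8;.05 0 0 .02 0 0 0;.05 0 0 .02 0 0 0;.05 0 0 .015 0 0 0;.05 0 0 .010 0 0 0;.05 0 0 0 0 0 0;.05 0 0 0 0 0 0;.05 0 0 0 0 0 0'
python3 to.py 438 135.5 74 199.3 0
python3 - <<'E'
from h import *
f,w=snap('top','t12'); a=f['pixels'][235:315,190:270,::-1]
f,w=snap('scene','s12'); b=f['pixels'][160:240,245:325,::-1]
cv2.imwrite('pics/tm.png',cv2.resize(np.hstack([a,b]),None,fx=5,fy=5,interpolation=cv2.INTER_CUBIC))
E
```

```text
clock: 49.3
position: [0.4384, 0.1358, 0.0755]
tool_rot: [3.14, 0.0, -2.811]
force: [-0.3, 0.0, 1.5]
grip_width: 0.05
finger_force: 0.0
{'clock': 49.3, 'qpos': [-0.344, 0.562, -0.11, 2.153, 0.135, 0.432, 1.342], 'position': [0.438, 0.136, 0.076], 'tool_rot': [3.14, 0.0, -2.811], 'force': [-0.35, 0.0, 1.452], 'grip_width': 0.05, 'finger_force': 0.0}
rot(deg, present tool axes) [ 0.11  0.03 -0.37] | shift present axes [ 0.4 -0.2  1.5] | shift after rot [ 0.4 -0.2  1.5] |D| 1.6
```

View pics/tm.png

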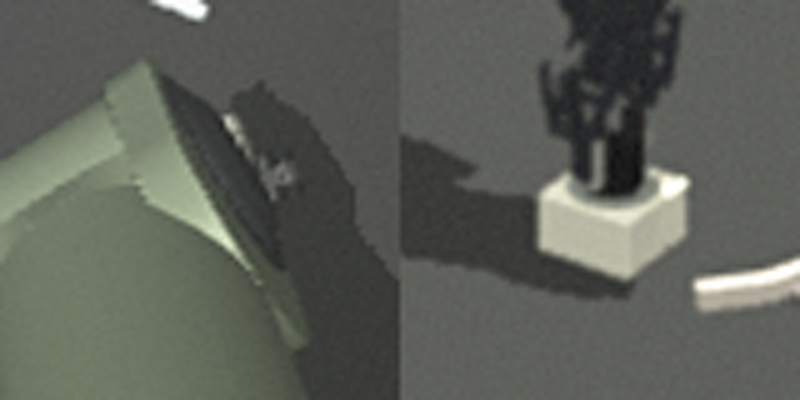

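The fingers straddle the knob. Close and press.

```bash
python3 -m crank '0 0 0 .001 0 0 0;0 0 0 0 0 0 0;0 0 0 0 0 0 0;0 0 0 0 0 0 0;0 0 0 0 0 0 0;0 0 0 0 0 0 0;0 0 0 0 0 0 0;0 0 0 0 0 0 0' 80
python3 -m crank '0 0 0 .001 0 0 0;0 0 0 .001 0 0 0;0 0 0 .001 0 0 0;0 0 0 0 0 0 0;0 0 0 0 0 0 0;0 0 0 0 0 0 0;0 0 0 0 0 0 0;0 0 0 0 0 0 0'
python3 to.py 438 135.5 74 199.3 0; python3 -c "
from h import *;print(telemetry.observe()['moment'])"
```

```text
clock: 50.07
position: [0.4381, 0.1357, 0.0738]
tool_rot: [3.139, -0.0, -2.81]
force: [-0.7, 1.9, 3.1]
grip_width: 0.0118
finger_force: 80.8
clock: 50.73
position: [0.4382, 0.1359, 0.0732]
tool_rot: [3.14, 0.001, -2.81]
force: [-19.8, -2.9, 83.1]
grip_width: 0.0118
finger_force: 93.5
{'clock': 50.733, 'qpos': [-0.345, 0.567, -0.108, 2.154, 0.137, 0.425, 1.341], 'position': [0.438, 0.136, 0.073], 'tool_rot': [3.14, 0.001, -2.81], 'force': [-19.787, -2.855, 83.123], 'grip_width': 0.012, 'finger_force': 93.494}
rot(deg, present tool axes) [ 0.1   0.07 -0.31] | shift present axes [ 0.3 -0.3 -0.8] | shift after rot [ 0.3 -0.3 -0.8] |D| 0.9
[-0.61817327  4.27756417  0.02743422]
```

```bash
python3 -m crank '0 0 0 -.001 0 0 0;0 0 0 -.0007 0 0 0;0 0 0 0 0 0 0;0 0 0 0 0 0 0;0 0 0 0 0 0 1;0 0 0 0 0 0 3;0 0 0 0 0 0 3;0 0 0 0 0 0 3'
python3 to.py 438 135.5 74 125.2 0
```

```text
clock: 51.4
position: [0.438, 0.136, 0.0735]
tool_rot: [3.139, -0.0, -2.987]
force: [-8.9, 1.5, 37.2]
grip_width: 0.0118
finger_force: 86.0
{'clock': 51.4, 'qpos': [-0.38, 0.566, -0.063, 2.156, 0.078, 0.421, 1.221], 'position': [0.438, 0.136, 0.073], 'tool_rot': [3.139, -0.0, -2.987], 'force': [-8.868, 1.495, 37.235], 'grip_width': 0.012, 'finger_force': 86.026}
rot(deg, present tool axes) [ 0.12 -0.07 63.66] | shift present axes [ 0.1 -0.5 -0.5] | shift after rot [-0.4 -0.3 -0.5] |D| 0.7
```

```bash
python3 -m crank '0 0 0 0 0 0 4.5;0 0 0 0 0 0 4.5;0 0 0 0 0 0 4.5;0 0 0 0 0 0 4.5;0 0 0 0 0 0 4.5;0 0 0 0 0 0 4.5;0 0 0 0 0 0 4.5;0 0 0 0 0 0 4.5'
python3 -m crank '0 0 0 0 0 0 4.5;0 0 0 0 0 0 4.5;0 0 0 0 0 0 4.5;0 0 0 0 0 0 4.5;0 0 0 0 0 0 4.5;0 0 0 0 0 0 3;0 0 0 0 0 0 1.5;0 0 0 0 0 0 0'
python3 to.py 438 135.5 74 125.2 0
```

```text
clock: 52.07
position: [0.4381, 0.1364, 0.0735]
tool_rot: [3.139, -0.002, 2.667]
force: [-9.1, 5.4, 35.6]
grip_width: 0.0119
finger_force: 85.9
clock: 52.73
position: [0.4382, 0.1367, 0.0735]
tool_rot: [3.14, -0.003, 2.198]
force: [-7.9, 6.9, 35.3]
grip_width: 0.012
finger_force: 85.9
{'clock': 52.733, 'qpos': [-0.594, 0.584, 0.216, 2.166, -0.303, 0.419, 0.492], 'position': [0.438, 0.137, 0.074], 'tool_rot': [3.14, -0.003, 2.198], 'force': [-7.857, 6.878, 35.302], 'grip_width': 0.012, 'finger_force': 85.873}
rot(deg, present tool axes) [ 0.11 -0.17  0.72] | shift present axes [-0.8 -0.9 -0.5] | shift after rot [-0.8 -0.9 -0.5] |D| 1.3
```

```bash
python3 -m crank '0 0 0 0 0 0 .7;0 0 0 0 0 0 0;0 0 0 0 0 0 0;.05 0 0 0 0 0 0;.05 0 0 0 0 0 0;.05 0 0 0 0 0 0;.05 0 0 0 0 0 0;.05 0 0 0 0 0 0'
python3 -m crank '.05 0 0 -.02 0 0 0;.05 0 0 -.035 0 0 0;.05 0 0 -.035 0 0 0;.05 0 0 -.035 0 0 0;.05 0 0 -.035 0 0 0;.05 -.03 0 0 0 0 0;.05 -.035 0 0 0 0 0;.05 -.035 0 0 0 0 0'
python3 -m crank '.05 -.038 0 0 0 0 0;.05 -.038 0 0 0 0 0;.05 -.038 0 0 0 0 0;.05 -.038 0 0 0 0 0;.05 -.038 0 0 0 0 0;.05 -.038 0 0 0 0 0;.05 -.03 0 0 0 0 0;.05 0 0 0 0 0 0'
cat > tim.py <<'E'
from h import *
import sys
st(); f,w=snap('top',sys.argv[1]); w=w*1000; z=w[...,2]; px=f['pixels']; hsv=cv2.cvtColor(px,cv2.COLOR_RGB2HSV).astype(int)
roi=(abs(w[...,0]-438)<65)&(abs(w[...,1]-136)<65)
t=roi&(z>35)&(z<62); q=w[t]; print('case',cv2.minAreaRect(q[:,:2].astype(np.float32)))
k=w[roi&(z>75)]; R=cv2.minAreaRect(k[:,:2].astype(np.float32)); c=k.mean(0); u,s,v=np.linalg.svd((k-c)[:,:2],full_matrices=False); print('knob',len(k),R,c,'pca ang',np.degrees(np.arctan2(v[0,1],v[0,0])))
r=roi&(z>35)&((hsv[...,0]<8)|(hsv[...,0]>172))&(hsv[...,1]>110); rr=w[r].mean(0); print('red',r.sum(),rr,'ang',np.degrees(np.arctan2(*(rr-c)[[1,0]])))
wh=roi&(z>75)&(hsv[...,2]>130); m=w[wh].mean(0); print('white',wh.sum(),'ang',np.degrees(np.arctan2(*(m-c)[[1,0]])))
f2,_=snap('scene',sys.argv[1]+'s'); a=cv2.resize(px[250:300,200:260,::-1],(480,400),interpolation=cv2.INTER_CUBIC); b=cv2.resize(f2['pixels'][140:290,240:420,::-1],(300,250)); b=cv2.copyMakeBorder(b,0,150,0,0,0)
cv2.imwrite('pics/%sc.png'%sys.argv[1],np.hstack([a,b]))
E
python3 tim.py t13
```

```text
clock: 53.4
position: [0.4379, 0.1355, 0.0723]
tool_rot: [-3.141, -0.002, 2.187]
force: [-0.4, 0.5, 0.0]
grip_width: 0.0501
finger_force: 0.0
clock: 54.07
position: [0.4966, 0.0533, 0.233]
tool_rot: [3.14, -0.002, 2.189]
force: [0.7, 1.1, 0.2]
grip_width: 0.0497
finger_force: 0.0
clock: 54.73
position: [0.6462, -0.1628, 0.231]
tool_rot: [-3.14, 0.0, 2.182]
force: [-0.0, -0.3, -0.0]
grip_width: 0.0504
finger_force: 0.0
{'clock': 54.733, 'qpos': [-0.091, 0.643, 0.402, 1.515, -0.274, 1.04, 0.99], 'position': [0.646, -0.163, 0.231], 'tool_rot': [-3.14, 0.0, 2.182], 'force': [-0.022, -0.343, -0.005], 'grip_width': 0.05, 'finger_force': 0.0}
case ((438.0420227050781, 134.9254150390625), (76.4493408203125, 77.0712890625), 19.730955123901367)
knob 91 ((438.2277526855469, 134.8514862060547), (13.05514907836914, 46.6314582824707), 35.51374816894531) [438.41883554 134.43600957  86.91686486] pca ang 126.40540216942676
red 4 [420.49828277 157.69225863  56.55706874] ang 127.6167448028965
white 19 ang 127.66276870337987
```

View pics/t13c.png

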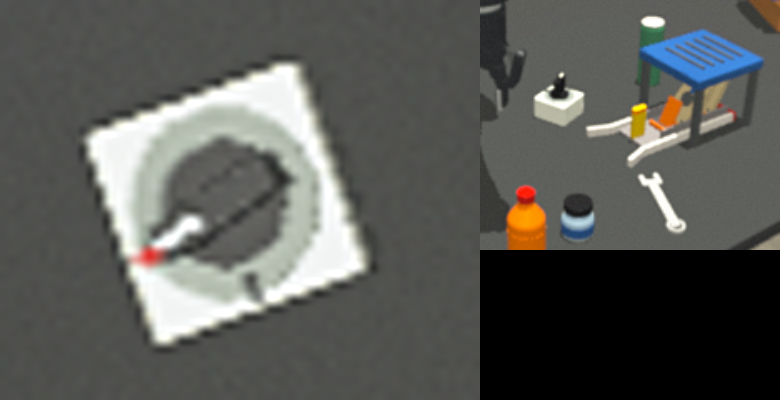

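The white line at (180,235) points at the red mark (148,256). The plates are under the hood and nothing else has moved. Handing in.

```bash
python3 -c "
from workcell import bot; print(bot.job_done())"
```

```text
the job is handed in; nothing more can be done
None
```

I stood the three beige plates in slots 1–3, slid the carrier under the hood to the red stop, turned the timer knob to the red mark (about 1.29 of 1.3 rad), and handed the job in; the hand-in returned no verdict, and the carrier being on the stop rests on 87 N of resistance plus camera readings that agree to about 4 mm.

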